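# Re-clock a clamped stone lamp shade on a pendant tray

## Task

One of the three stone shades on this pendant tray has been clamped askew: the two light slots cut down from its rim do not line up with those of its neighbours along the tray. Back off the brass nut on top of it just enough to free it, half a turn at most, turn the shade on its seat until its slots lie in line along the tray's length, and screw the nut down firmly again. Leave the other two shades clamped as they are, and do not push the things lying about.

Things in the scene. Friction and masses are not known exactly. Their poses are not given: they have to be found in the camera images.
- tray: the pendant's black steel tray, 200 wide (its x) x 530 long (its y) x 30 high, fast on the bench; origin at the centre of its underside on the bench, x roughly away from the robot, y along its length, z up. Across it near each end, at y = +-250, stands a fixed hoop of 12 square black tube: uprights at x = +-85, crossbar top 272 above the bench. Three clamping stations stand in a row on its centre line at y = -135, 0, +135
- station1 (a point): point on the tray's upper face (30 above the bench) on the axis of station 1. A station: rubber buttons standing 1.5 above the face carry a shade, three steel studs 8 to 11 tall keep it centred (about 1 of play), and an upright fixed threaded rod in a black lamp sleeve runs up inside the shade to spider and nut
- station2 (a point): point on the tray's upper face (30 above the bench) on the axis of station 2. A station: rubber buttons standing 1.5 above the face carry a shade, three steel studs 8 to 11 tall keep it centred (about 1 of play), and an upright fixed threaded rod in a black lamp sleeve runs up inside the shade to spider and nut
- station3 (a point): point on the tray's upper face (30 above the bench) on the axis of station 3. A station: rubber buttons standing 1.5 above the face carry a shade, three steel studs 8 to 11 tall keep it centred (about 1 of play), and an upright fixed threaded rod in a black lamp sleeve runs up inside the shade to spider and nut
- spider1: black four-armed spider of station 1, 52 across, about 4 thick, on the shade's upper rim; does not rotate. Its rubber-faced feet press the shade down. Origin on the axis, level with the rim when clamped; z up
- spider2: black four-armed spider of station 2, 52 across, about 4 thick, on the shade's upper rim; does not rotate. Its rubber-faced feet press the shade down. Origin on the axis, level with the rim when clamped; z up
- spider3: black four-armed spider of station 3, 52 across, about 4 thick, on the shade's upper rim; does not rotate. Its rubber-faced feet press the shade down. Origin on the axis, level with the rim when clamped; z up
- nut1_mid (a point): centre of the fluted round brass nut of station 1, on the station's upright axis: 33 diameter, 20 tall, its underside about 1 above the spider's hub; its middle about 158 above the bench, its top 168. Grasp it at any angle
- nut2_mid (a point): centre of the fluted round brass nut of station 2, on the station's upright axis: 33 diameter, 20 tall, its underside about 1 above the spider's hub; its middle about 158 above the bench, its top 168. Grasp it at any angle
- nut3_mid (a point): centre of the fluted round brass nut of station 3, on the station's upright axis: 33 diameter, 20 tall, its underside about 1 above the spider's hub; its middle about 158 above the bench, its top 168. Grasp it at any angle
- nut1 (a joint): angle of nut 1 in rad: right-hand thread, grows counter-clockwise seen from above (loosening), coarse multi-start quick thread, rises 1.27 mm per rad. It starts tight between -0.2 and +0.1; clamping force about 17 N at 0, 8.8 N at 0.4, 2 N at 0.8 and none from about 1.2 on, where the shade is free; tightening ends at a hard stop at -0.35 (about 25 N). It turns with a drag of 0.06 N m and stays where it is left
- nut2 (a joint): angle of nut 2 in rad: right-hand thread, grows counter-clockwise seen from above (loosening), coarse multi-start quick thread, rises 1.27 mm per rad. It starts tight between -0.2 and +0.1; clamping force about 17 N at 0, 8.8 N at 0.4, 2 N at 0.8 and none from about 1.2 on, where the shade is free; tightening ends at a hard stop at -0.35 (about 25 N). It turns with a drag of 0.06 N m and stays where it is left
- nut3 (a joint): angle of nut 3 in rad: right-hand thread, grows counter-clockwise seen from above (loosening), coarse multi-start quick thread, rises 1.27 mm per rad. It starts tight between -0.2 and +0.1; clamping force about 17 N at 0, 8.8 N at 0.4, 2 N at 0.8 and none from about 1.2 on, where the shade is free; tightening ends at a hard stop at -0.35 (about 25 N). It turns with a drag of 0.06 N m and stays where it is left
- shade_a_mid (a point): centre, 55 above its foot, of shade_a, one of three like pale cream stone tubes: 56 diameter, 8 wall, 110 tall, 0.36 kg, its upper rim about 142 above the bench; z up. Two opposite upright slots, 18 wide and running 62 down from the rim, through which a black lamp sleeve inside shows dark, are cut in its wall on its +y and -y sides. This is the one that was clamped askew; it may stand at any of the three stations
- shade_b_mid (a point): centre, 55 above its foot, of shade_b, one of three like pale cream stone tubes: 56 diameter, 8 wall, 110 tall, 0.36 kg, its upper rim about 142 above the bench; z up. Two opposite upright slots, 18 wide and running 62 down from the rim, through which a black lamp sleeve inside shows dark, are cut in its wall on its +y and -y sides. This one was clamped rightly, its slots along the tray; it may stand at any of the three stations
- shade_c_mid (a point): centre, 55 above its foot, of shade_c, one of three like pale cream stone tubes: 56 diameter, 8 wall, 110 tall, 0.36 kg, its upper rim about 142 above the bench; z up. Two opposite upright slots, 18 wide and running 62 down from the rim, through which a black lamp sleeve inside shows dark, are cut in its wall on its +y and -y sides. This one was clamped rightly, its slots along the tray; it may stand at any of the three stations
- spanner: bystander: a steel open-ended spanner about 150 long lying on the tray's near margin; origin at the centre of its underside; leave it alone
- spare_nut: bystander: a loose spare brass nut, 31 diameter, 20 tall, standing on the tray's far margin; origin at the centre of its underside; leave it alone
- spare_shade: bystander: a spare plain stone tube without slots, 68 diameter, 75 tall, standing behind the tray; origin at the centre of its underside; leave it alone
- driver: bystander: a screwdriver about 190 long lying in front of the tray; origin at the centre of its underside; leave it alone
- tape: bystander: a roll of paper tape, 90 diameter, 24 tall, lying in front of the tray; origin at the centre of its underside; leave it alone
- jar: bystander: a clear jar with a white lid, 60 diameter, 75 tall, behind the tray; origin at the centre of its underside; leave it alone
- offcut: bystander: a wooden offcut 160 x 34 x 18 lying in front of the tray; origin at the centre of its underside; leave it alone
Not all that is in view belongs to the job. What is shaped like the part that bears shade_c_mid but pink is not meant. What is shaped like the part that bears shade_a_mid but red is not meant.

How it is judged:
By the outcome, as a careful person would: the job done as asked, in the order asked, and still so for the second after the job is handed in, with the robot touching nothing.
It also fails if it takes over 64 s, if anything falls off the work surface, if the arm or the gripper's body presses on something with over 40 N, if the wrist force passes 120 N, or if a joint passes its speed limit or range.

## Robot

A 6-joint arm with a two-finger parallel gripper is mounted at the origin on the work surface. World frame = base frame: x ahead of the robot, y to its left, z up, the work surface at z = 0. Lengths are in m, angles in rad, forces in N, time in s.
With the tool pointing down it reaches from about 0.35 to 0.975 m from the base axis. Payload 4.9 kg.
Tool frame: the origin (TCP) lies midway between the tips of the shut fingers; the grasp point (between the pads) lies manip.grip_depth behind it (manip.grip_depth is the distance from the TCP to the grasp point, in m); z points along the fingers, x is the direction in which the jaws open and shut, and the axes are right-handed (so a half turn about z gives the same grasp; the last joint's range is limited). The gripper opens to 85 mm and grips with 20 to 120 N. Pads are 22 mm wide; open, the fingers measure 114 mm over their backs; the gripper's body (76 mm by 85 mm) begins 54 mm behind the grasp point. The pads swing forward as they close: fully open they stand 13 mm farther back than shut.
Start: joints at [1.065, 0.053, 1.613, -0, 1.476, -0.119], TCP at [0.236, 0.579, 0.231] pointing down, gripper open.
Joint ranges: [-3.01, 3.01], [-1.01, 2.22], [0.06, 2.58], [-1.02, 4.17], [0.09, 2.62], [-3.14, 3.14]. Speed limits (rad/s): [2.57, 2.57, 3.14, 3.14, 3.14, 3.14].

## Interface

Orientations are given as a unit quaternion [w, x, y, z].
In Python, from plant import state, grab_frame, ticket, manip gives the robot as it stands.
- The arm moves only by the tool carry_out, never from a script. Its argument "moves" is a list that holds one entry, the list of rows, each a list of 7 numbers: the turn, a rotation vector about the tool's x, y, z each as a share of 5 degrees, from -1 to 1, then the shift along the tool's x, y, z each as a share of 0.04 m, from -1 to 1, then the gripper command: -1 is shut, 1 is fully open, values between are in proportion. A call has 1 to 8 rows; each row shifts and turns the commanded pose from where the row before left it, along the tool's axes as they then stand; what a row does not reach is not made up. A row lasts 1/12 s, in which the tool goes at most 41.7 mm and 7.16 degrees, less where a joint would pass 70% of its speed; a pose out of reach is approached as far as the arm can. A call with a number of a shift or a turn outside -1 to 1 is refused whole. A call with a gripper value outside its range is refused whole. The fingers move at their own pace and stop on an object; the grip force is fixed at half the most. Time passes only in rows, so rows that do not move let the fingers close. It gives the time, the measured TCP pose, the force and the opening at its end, in the units of the state.
- state(): the state, without advancing time (a new reading comes with each control period).
- grab_frame(name): name is "side" or "top" or "wrist"; returns a dict with "frame" (384x512x3 uint8, red, green, blue), "z_map" (384x512 float32, m along the optical axis (not along the pixel's ray), 0 where there is no reading), "K" (3x3 intrinsics, pixels), "k1" (the pictures are not rectified: a ray, as slopes to the right and down, at radius r is drawn at 1 + k1 r^2 times it, then the intrinsics apply), "world_from_camera" (4x4, takes a point from camera to world coordinates); the wrist camera has in their place "hand_eye" (4x4, takes a point from camera to tool coordinates, whose origin is the TCP and whose axes are the tool frame's). Camera axes: x right, y down, z forward; pixel columns grow to the right and rows downward; lengths in m; the calibration is good to about 2 mm. A picture is of the moment at which its call begins: read the wrist's pose just before it.
- ticket.job_done(): hands the job in, once; it reports no verdict.
The state is a dict: "time": time; "joint_pos": joint angles; "joint_vel": joint speeds; "joint_efforts": joint torques, N m; "tool_pos": TCP position; "tool_rot": TCP orientation; "contact_force": force on the tool from outside, world axes, zero at the start; "ft_torque": the same for the moment, N m; "gripper_width": opening from 0.0 (shut) to 1.0 (fully open).
Only numpy, scipy, OpenCV 4.12 (cv2) and the standard library are available. Lean on these libraries where they do the work, as an engineer would, in place of code of your own. Each camera call takes 0.05 s, during which the arm holds its last target.

## Working session

There is one attempt and no reset: what is moved stays moved. The work goes in short steps, Python scripts to look and compute and a tool call to move; the robot and the scene stay as the last step left them, time stands still between calls to the robot, and variables do not carry over. Pictures are saved under pics/ and viewed, and the job is handed in when it is done.

Besides the shell and the picture viewer there is one more tool, called after "Call:" in YAML: its name, and indented under it one key for each argument. carry_out: Moves the arm, as the interface text tells. Shift numbers are shares of 0.04 m and turn numbers shares of 5 degrees, none past 1 either way. Its arguments: {"type":"object","properties":{"moves":{"type":"array"}},"required":["moves"]}

```bash
mkdir -p pics; ls
cat > h.py <<'E'
import numpy as np, cv2
from plant import state, grab_frame, ticket, manip
def save(name,fn,crop=None,scale=1):
    g=grab_frame(name); im=g["frame"][:,:,::-1].copy()
    np.savez('/tmp/'+fn+'.npz',**{k:v for k,v in g.items()})
    if crop: r0,r1,c0,c1=crop; im=im[r0:r1,c0:c1]
    if scale!=1: im=cv2.resize(im,None,fx=scale,fy=scale,interpolation=cv2.INTER_CUBIC)
    cv2.imwrite('pics/'+fn+'.png',im); return g
def pt(g,u,v,z=None):
    K=g["K"];k1=float(g["k1"])
    d=np.array([(u-K[0,2])/K[0,0],(v-K[1,2])/K[1,1]]);s=d.copy()
    for _ in range(20): s=d/(1+k1*(s@s))
    if z is None: z=g["z_map"][int(round(v)),int(round(u))]
    return np.array([s[0]*z,s[1]*z,z,1])
def wpt(g,u,v,z=None): return (g["world_from_camera"]@pt(g,u,v,z))[:3]
def wplane(g,u,v,h):
    T=g["world_from_camera"]; o=T[:3,3]; d=T[:3,:3]@pt(g,u,v,1.)[:3]
    return o+d*(h-o[2])/d[2]
E
python3 - <<'E'
from h import *
print(state(), manip.__dict__ if hasattr(manip,'__dict__') else manip, manip.grip_depth)
for n in("top","side","wrist"): g=save(n,n+"0",scale=1.5);print(n,g["K"],g["k1"],g.get("world_from_camera",g.get("hand_eye")))
E
```

```text
pics
{'time': 0.0, 'joint_pos': array([ 1.06501549e+00,  5.33281186e-02,  1.61432659e+00, -1.36998729e-05,
        1.47599167e+00, -1.18995549e-01]), 'joint_vel': array([-0.00133053, -0.00203735, -0.00064267, -0.00062297, -0.00070159,
        0.00020072]), 'joint_efforts': array([ 1.56194081e-03, -3.93676865e+01, -3.70181608e+01,  7.68517384e-05,
        6.99078402e-03, -1.11178352e-05]), 'tool_pos': array([0.23544896, 0.57826935, 0.23006137]), 'tool_rot': array([ 4.73874801e-04,  8.29822413e-01,  5.58026619e-01, -9.11006727e-04]), 'contact_force': array([-0.23436933, -1.07166997,  0.801496  ]), 'ft_torque': array([-0.0264574 , -0.00723185,  0.01119283]), 'gripper_width': 1.0032198041684655} {} 0.0187
top [[349.44352527   0.         260.57579569]
 [  0.         349.44352527 187.82393535]
 [  0.           0.           1.        ]] 0.028394565280352415 [[ 0.00769699 -0.99322341  0.11596557  0.49975775]
 [-0.99995654 -0.00825506 -0.0043329   0.01942262]
 [ 0.00526084 -0.11592718 -0.99324378  0.79183329]
 [ 0.          0.          0.          1.        ]]
side [[422.16763114   0.         258.84484649]
 [  0.         422.16763114 197.32993082]
 [  0.           0.           1.        ]] 0.004027487921207105 [[ 0.85913599 -0.31762948  0.40124414  0.13113704]
 [-0.51173293 -0.53911552  0.66894235 -0.73557814]
 [ 0.00384113 -0.78004229 -0.62571501  0.79478306]
 [ 0.          0.          0.          1.        ]]
wrist [[337.4808596    0.         251.08923179]
 [  0.         337.4808596  190.30765949]
 [  0.           0.           1.        ]] 0.017099871508631497 [[ 9.99999419e-01  4.94278365e-04  9.57619616e-04 -8.19922334e-04]
 [-7.26902842e-04  9.65398296e-01  2.60778836e-01 -6.66062820e-02]
 [-7.95587009e-04 -2.60779381e-01  9.65398095e-01 -1.42040180e-01]
 [ 0.00000000e+00  0.00000000e+00  0.00000000e+00  1.00000000e+00]]
```

View pics/top0.png

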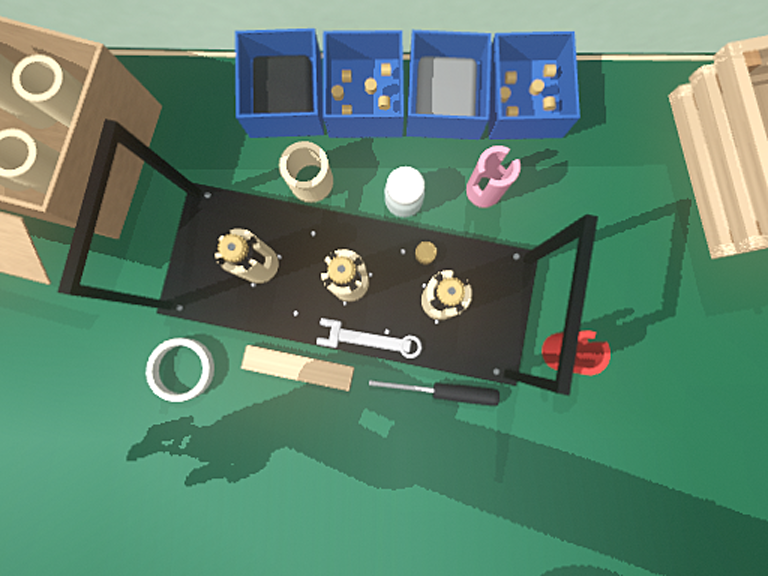

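View pics/side0.png

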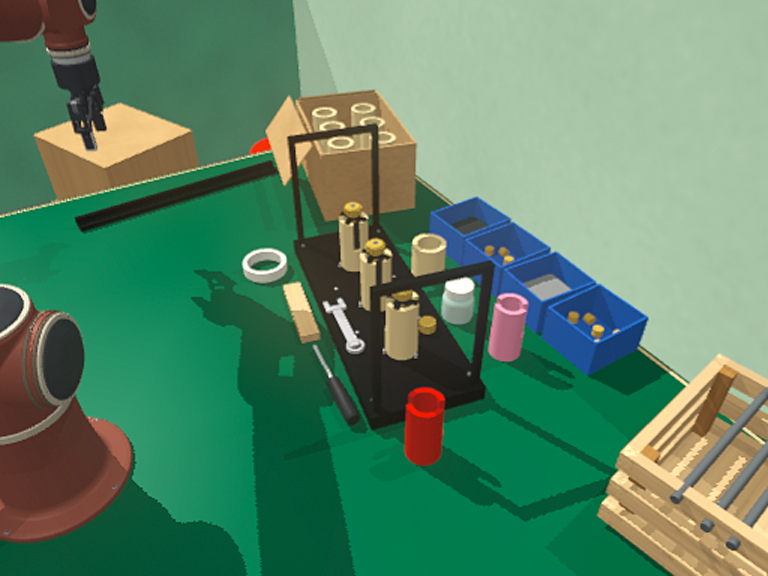

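View pics/wrist0.png

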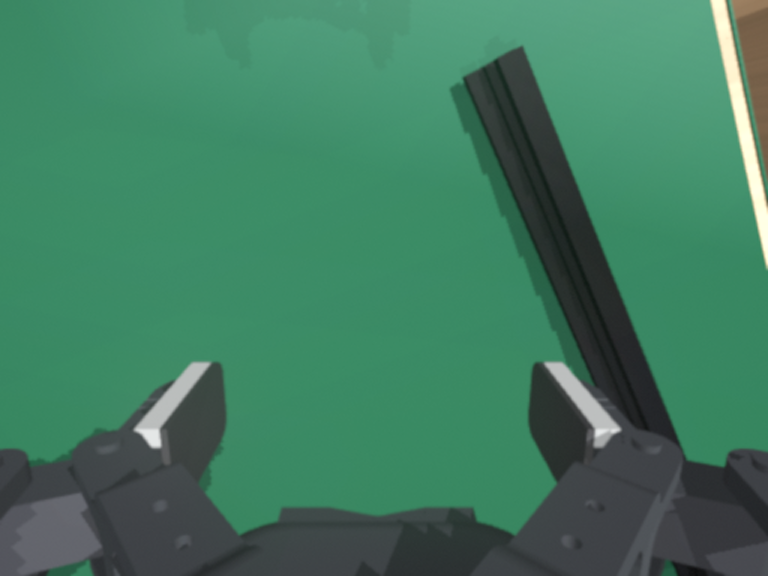

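Run:
```python
from h import *
for n,(r0,r1,c0,c1) in (("top",(140,225,130,330)),("side",(125,250,200,330))):
    im=np.load(f'/tmp/{n}0.npz')["frame"][r0:r1,c0:c1,::-1]
    s=4 if n=="top" else 4.5
    cv2.imwrite(f'pics/{n}0z.png',cv2.resize(im,None,fx=s,fy=s,interpolation=cv2.INTER_CUBIC))
g=dict(np.load('/tmp/top0.npz'))
# tray corners at z=.03 (screws) and nuts tops at .168 ; 768-scale pixels
for nm,u,v,h in [("screwTL",207,195,.03),("screwTR",516,256,.03),("screwBL",179,307,.03),("screwBR",496,372,.03),("nut3",232,246,.168),("nut2",341,269,.168),("nut1",452,290,.168)]:
    print(nm,wplane(g,u/1.5,v/1.5,h).round(4), wpt(g,u/1.5,v/1.5).round(4))
```

```text
screwTL [0.7159 0.2897 0.03  ] [0.715  0.2885 0.0334]
screwTR [ 0.6284 -0.1677  0.03  ] [ 0.6279 -0.167   0.033 ]
screwBL [0.5494 0.322  0.03  ] [0.5492 0.3208 0.0331]
screwBR [ 0.4597 -0.1356  0.03  ] [ 0.4598 -0.1353  0.0313]
nut3 [0.6143 0.2081 0.168 ] [0.6142 0.208  0.1682]
nut2 [0.5875 0.0767 0.168 ] [0.5875 0.0767 0.168 ]
nut1 [ 0.5632 -0.0565  0.168 ] [ 0.5633 -0.0566  0.1674]
```

View pics/top0z.png

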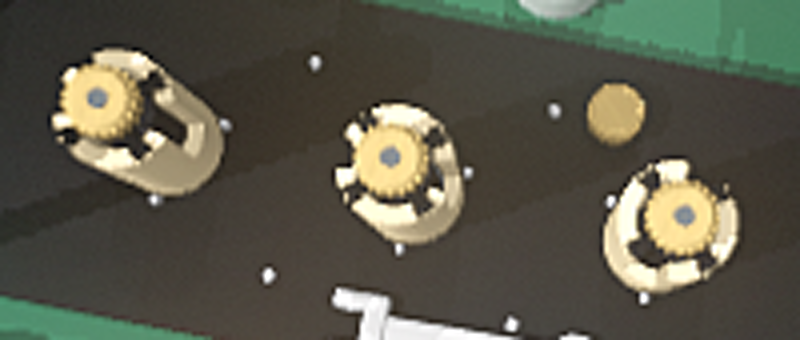

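View pics/side0z.png

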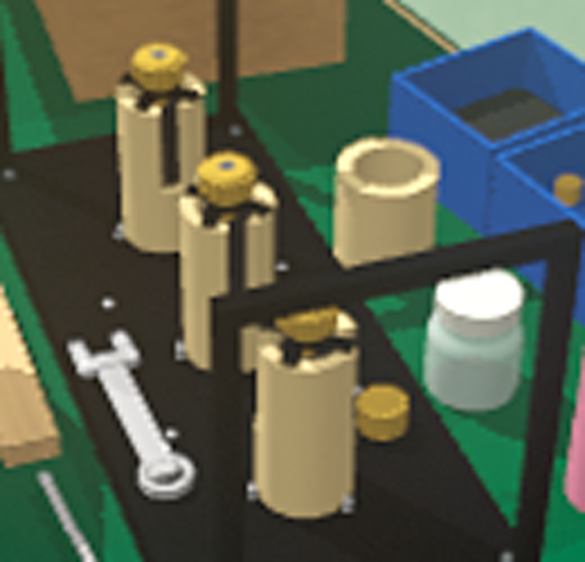

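Call:
carry_out:
  moves:
    - [[0,0,0,-0.62,0.72,-0.3,1],[0,0,0,-0.62,0.72,-0.3,1],[0,0,0,-0.645,0.754,-0.3,1],[0,0,0,-0.645,0.754,-0.3,1],[0,0,0,-0.645,0.754,-0.2,1],[0,0,0,-0.645,0.754,0,1],[0,0,0,-0.645,0.754,0,1],[0,0,0,-0.645,0.754,0,1]]

```text
time: 0.82
tool_pos: [0.3799, 0.2978, 0.2874]
tool_rot: [0.0, 0.83, 0.558, 0.0]
contact_force: [0.1, 0.5, -0.3]
gripper_width: 0.999
```

Call:
carry_out:
  moves:
    - [[0,0,0,-0.645,0.754,0,1],[0,0,0,-0.645,0.754,0,1],[0,0,0,-0.645,0.754,0,1],[0,0,0,-0.645,0.754,0,1],[0,0,0,-0.645,0.754,0,1],[0,0,0,-0.645,0.754,0,1],[0,0,0,-0.645,0.754,0,1],[0,0,0,-0.645,0.754,0,1]]

```text
time: 1.48
tool_pos: [0.5255, 0.0154, 0.2871]
tool_rot: [-0.0, 0.83, 0.558, -0.0]
contact_force: [0.3, -0.4, 0.5]
gripper_width: 0.999
```

Call:
carry_out:
  moves:
    - [[0,0,0,-0.645,0.754,0,1],[0,0,0,-0.645,0.754,0,1],[0,0,0,0,0,0,1]]

```text
time: 1.73
tool_pos: [0.5631, -0.0587, 0.2861]
tool_rot: [0.001, 0.832, 0.555, -0.001]
contact_force: [-0.8, -0.1, 0.8]
gripper_width: 1.002
```

Run:
```python
from h import *
s=state();print(s['time'],s['tool_pos'],s['tool_rot'],s['contact_force'],s['joint_pos'])
save("wrist","w1",scale=1.5)
```

```text
1.7333 [ 0.56307332 -0.05874754  0.28614536] [ 6.33700312e-04  8.31531023e-01  5.55477090e-01 -9.79459196e-04] [-0.82757994 -0.05695962  0.79024863] [-0.23425674 -0.11377713  1.68506282 -0.0022982   1.57070939 -1.4121302 ]
```

View pics/w1.png

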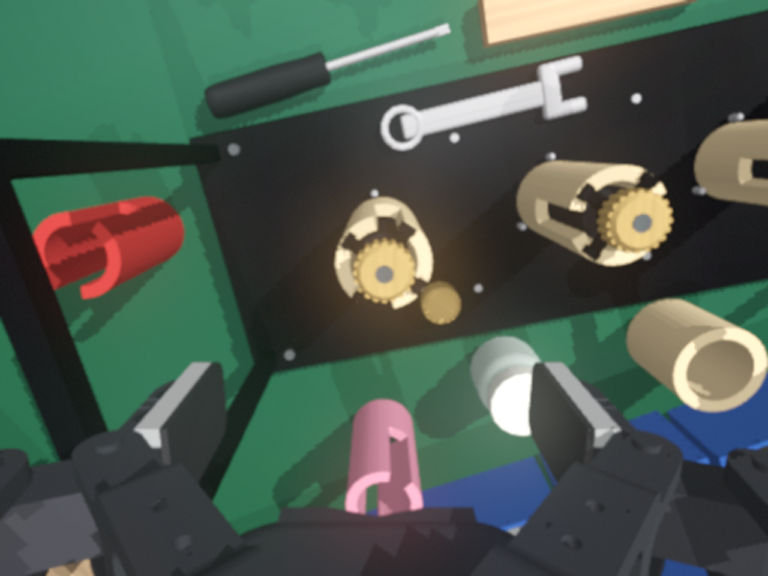

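```bash
cat >> h.py <<'E'
from scipy.spatial.transform import Rotation as R
def ttool(s):
    q=s['tool_rot'];T=np.eye(4);T[:3,:3]=R.from_quat([q[1],q[2],q[3],q[0]]).as_matrix();T[:3,3]=s['tool_pos'];return T
def loadw(fn,s):
    g=dict(np.load('/tmp/'+fn+'.npz')); g["world_from_camera"]=ttool(s)@g["hand_eye"]; return g
def proj(g,P):
    T=np.linalg.inv(g["world_from_camera"]);p=T[:3,:3]@np.asarray(P)+T[:3,3];x=p[:2]/p[2];x=x*(1+float(g["k1"])*(x@x));K=g["K"];return np.array([K[0,0]*x[0]+K[0,2],K[1,1]*x[1]+K[1,2]])
E
python3 - <<'E'
from h import *
import pickle
s=state();pickle.dump(s,open('/tmp/w1.pkl','wb'))
g=loadw('w1',s)
im=g["frame"][120:215,205:305,::-1]
cv2.imwrite('pics/w1z.png',cv2.resize(im,None,fx=6,fy=6,interpolation=cv2.INTER_CUBIC))
for nm,u,v in(("n1",385,273),("n2",642,223)): print(nm,wplane(g,u/1.5,v/1.5,.168),wpt(g,u/1.5,v/1.5))
E
```

```text
n1 [ 0.56044178 -0.05138733  0.168     ] [ 0.56021965 -0.05131375  0.1689647 ]
n2 [0.58625328 0.08043833 0.168     ] [0.58633126 0.08054014 0.16776327]
```

View pics/w1z.png

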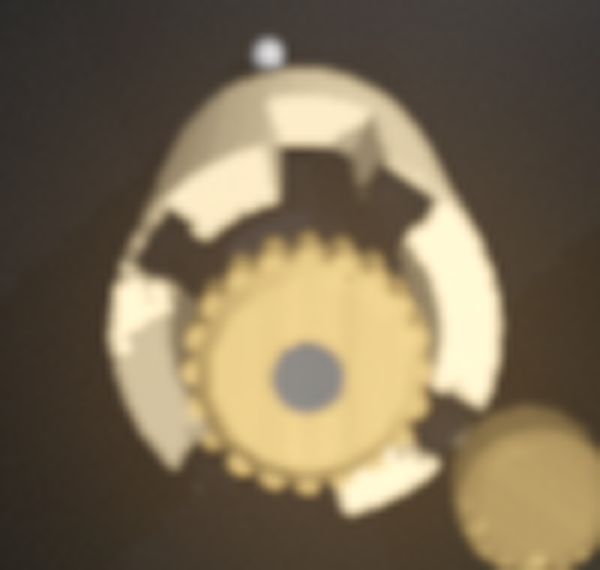

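Run:
```python
from h import *
import pickle
s=pickle.load(open('/tmp/w1.pkl','rb'));g=loadw('w1',s)
c=wplane(g,205+308/6,120+377/6,.168)[:2]
print(c)
for u,v in((340,515),(178,468)):
    p=wplane(g,205+u/6,120+v/6,.142)[:2]-c
    print(p,np.hypot(*p),np.degrees(np.arctan2(p[1],p[0])))
s=state();print(s['tool_pos']);save("wrist","w2")
s=state();print(s['tool_pos']);g=save("wrist","w3")
pickle.dump(s,open('/tmp/w3.pkl','wb'));g=loadw('w3',s)
im=g["frame"][120:215,205:305,::-1]
cv2.imwrite('pics/w3z.png',cv2.resize(im,None,fx=6,fy=6,interpolation=cv2.INTER_CUBIC))
```

```text
[ 0.56097131 -0.05188856]
[ 0.02734659 -0.00558874] 0.027911822165383505 -11.550322072387281
[ 0.01152255 -0.02494341] 0.027476219357051752 -65.20553143024044
[ 0.56209592 -0.05616231  0.28619775]
[ 0.56162053 -0.05445504  0.28645675]
```

View pics/w3z.png

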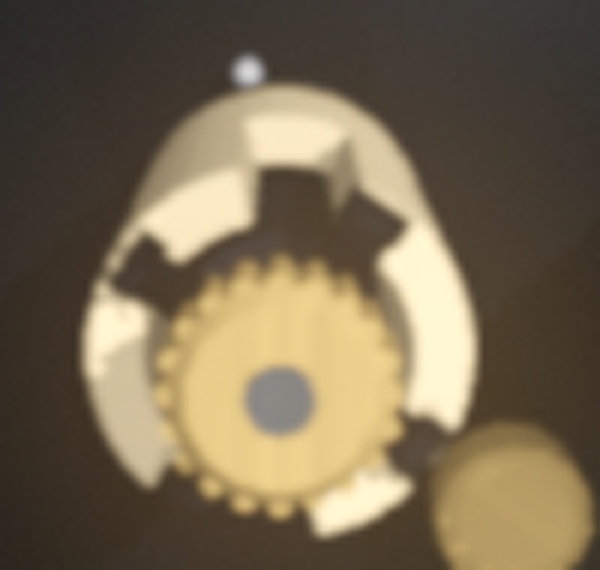

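Run:
```python
from h import *
import pickle
s=state();print(s['tool_pos']);
g=save("wrist","w4");pickle.dump(s,open('/tmp/w4.pkl','wb'));g=loadw('w4',s)
c=wplane(g,205+280/6,120+401/6,.168)[:2];print(c)
outs=[]
r0,r1,c0,c1=120,215,200,305
for ph in(-30,-35,-40,-45):
    im=cv2.resize(g["frame"][r0:r1,c0:c1,::-1],None,fx=3.7,fy=3.7,interpolation=cv2.INTER_CUBIC)
    for a in(ph,ph+180):
        d=np.array([np.cos(np.radians(a)),np.sin(np.radians(a))]);n=np.array([-d[1],d[0]])
        for sg in(-1,1):
            P=[np.r_[c+d*np.sqrt(r*r-.009**2)+n*sg*.009,z] for r,z in((.02,.142),(.028,.142),(.028,.08),(.02,.08))]
            q=[tuple(((proj(g,p)-[c0,r0]+.5)*3.7).astype(int)) for p in P]
            for k in range(3): cv2.line(im,tuple(map(int,q[k])),tuple(map(int,q[k+1])),(0,0,255),1)
    cv2.putText(im,str(ph),(5,15),0,.5,(0,255,0),1);outs.append(im)
cv2.imwrite('pics/ov1.png',np.vstack([np.hstack(outs[:2]),np.hstack(outs[2:])])[:600,:800])
```

```text
[ 0.56134522 -0.05332877  0.2866836 ]
[ 0.56203155 -0.05369467]
```

View pics/ov1.png

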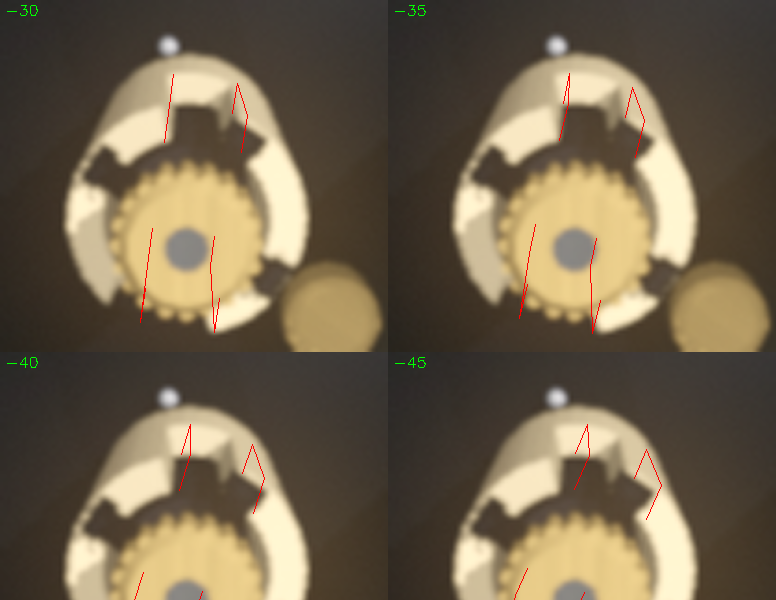

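```bash
cat > ov.py <<'E'
from h import *
import pickle
def overlay(g,c,phis,fn,crop,sc=3.7):
    r0,r1,c0,c1=crop;outs=[]
    for ph in phis:
        im=cv2.resize(g["frame"][r0:r1,c0:c1,::-1],None,fx=sc,fy=sc,interpolation=cv2.INTER_CUBIC)
        px=lambda p:tuple(map(int,(proj(g,p)-[c0,r0]+.5)*sc))
        for a in(ph,ph+180):
            d=np.array([np.cos(np.radians(a)),np.sin(np.radians(a))]);n=np.array([-d[1],d[0]])
            for sg in(-1,1):
                P=[np.r_[c+d*np.sqrt(r*r-.009**2)+n*sg*.009,z] for r,z in((.02,.142),(.028,.142),(.028,.08),(.02,.08))]
                for k in range(3): cv2.line(im,px(P[k]),px(P[k+1]),(0,0,255),1)
        for t in np.radians(np.arange(0,360,10)): cv2.circle(im,px(np.r_[c+.028*np.array([np.cos(t),np.sin(t)]),.142]),1,(255,0,0),-1)
        cv2.putText(im,str(ph),(5,15),0,.5,(0,255,0),1);outs.append(im)
    cv2.imwrite(f'pics/{fn}.png',np.vstack([np.hstack(outs[:2]),np.hstack(outs[2:4])])[:600,:800])
E
python3 - <<'E'
from ov import *
s=pickle.load(open('/tmp/w4.pkl','rb'));g=loadw('w4',s)
c=wplane(g,200+186/3.7-.5,120+249/3.7-.5,.168)[:2];print(c)
overlay(g,c,(-25,-30,-35,-40),'ov2',(130,212,208,292))
E
```

```text
[ 0.56143258 -0.05508475]
```

View pics/ov2.png

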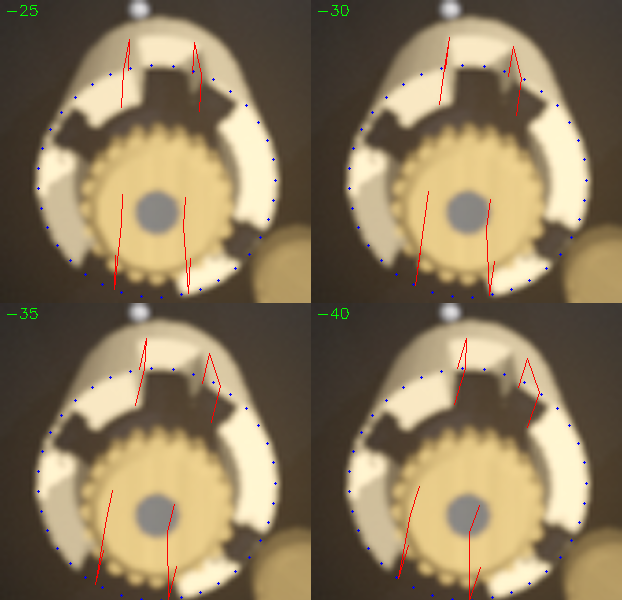

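Call:
carry_out:
  moves:
    - [[0,0,1,0,0,0,1],[0,0,1,0,0,0,1],[0,0,1,0,0,0,1],[0,0,1,0,0,0,1],[0,0,1,0,0,0,1],[0,0,1,0,0,0,1],[0,0,1,0,0,0,1],[0,0,1,0,0,0,1]]

```text
time: 2.6
tool_pos: [0.5611, -0.0514, 0.2876]
tool_rot: [0.0, 0.971, 0.24, 0.0]
contact_force: [0.3, 0.2, -0.7]
gripper_width: 0.997
```

Call:
carry_out:
  moves:
    - [[0,0,1,0,0,0,1],[0,0,1,0,0,0,1],[0,0,1,0,0,0,1],[0,0,1,0,0,0,1],[0,0,1,0,0,0,1],[0,0,1,0,0,0,1],[0,0,1,0,0,0,1],[0,0,1,0,0,0,1]]

```text
time: 3.27
tool_pos: [0.5611, -0.0514, 0.2875]
tool_rot: [-0.0, 0.994, -0.107, 0.0]
contact_force: [1.1, -0.1, -0.1]
gripper_width: 1.004
```

Call:
carry_out:
  moves:
    - [[0,0,1,0,0,0,1],[0,0,1,0,0,0,1],[0,0,1,0,0,0,1],[0,0,1,0,0,0,1],[0,0,0,0,0,0,1],[0,0,0,0,0,0,1],[0,0,0,0,0,0,1],[0,0,0,0,0,0,1]]

```text
time: 3.93
tool_pos: [0.5615, -0.0527, 0.2874]
tool_rot: [-0.0, 0.961, -0.276, 0.0]
contact_force: [-0.5, 0.7, 0.2]
gripper_width: 0.999
```

Run:
```python
from ov import *
save("wrist","w5")
s=state();print(s['tool_pos'],s['tool_rot'],s['joint_pos'],s['joint_vel'])
g=save("wrist","w5",scale=1.5)
pickle.dump(s,open('/tmp/w5.pkl','wb'));
```

```text
[ 0.56148017 -0.05285035  0.28735374] [-5.34225086e-06  9.61073832e-01 -2.76291672e-01  4.06116673e-05] [-2.25805168e-01 -1.20020460e-01  1.68881483e+00  6.27453342e-06
  1.57271660e+00  3.34061709e-01] [-3.90977135e-03  1.80304909e-03 -2.80671197e-03 -7.99233862e-04
 -7.03985649e-06  6.61393941e-03]
```

View pics/w5.png

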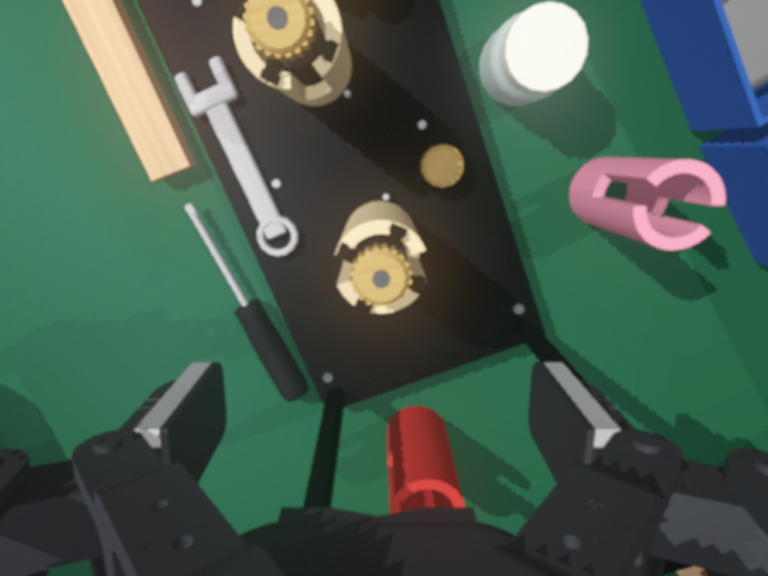

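Run:
```python
from ov import *
s=pickle.load(open('/tmp/w5.pkl','rb'));g=loadw('w5',s)
im=g["frame"][125:220,200:305,::-1]
c=wplane(g,381/1.5-.2,279/1.5-.2,.168)[:2];print(c, wplane(g,278/1.5-.2,17/1.5-.2,.168))
overlay(g,c,(-26,-30,-34,-38),'ov5',(130,212,212,296))
```

```text
[ 0.56194555 -0.05515341] [0.58782933 0.07714653 0.168     ]
```

View pics/ov5.png

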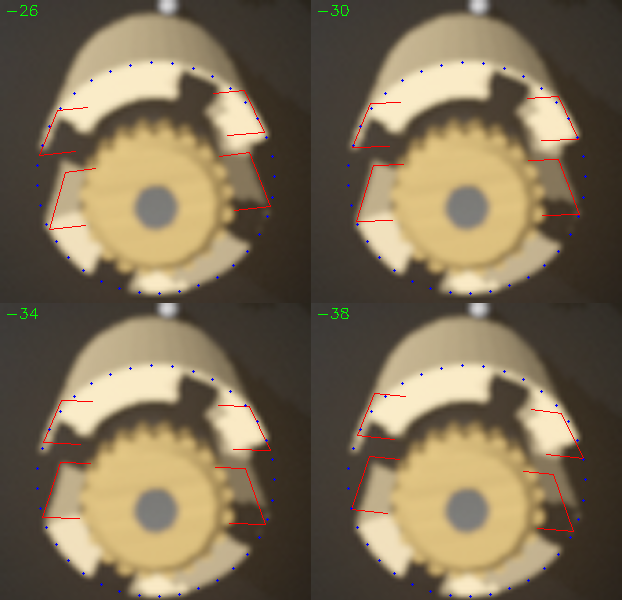

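Call:
carry_out:
  moves:
    - [[0,0,0,0.04,0.04,0.6,1],[0,0,0,0,0,0.8,1],[0,0,0,0,0,0.8,1],[0,0,0,0,0,0.7,1],[0,0,0,0,0,0.4,1],[0,0,0,0,0,0.13,1],[0,0,0,0,0,0,1],[0,0,0,0,0,0,1]]

```text
time: 4.7
tool_pos: [0.5627, -0.0556, 0.1512]
tool_rot: [-0.0, 0.961, -0.277, 0.001]
contact_force: [-0.5, -0.5, -0.8]
gripper_width: 1.003
```

Run:
```python
from ov import *
s=state();print(s['tool_pos'],s['contact_force'],s['ft_torque'])
g=save("wrist","w6",scale=1.5);save("side","s6",crop=(120,260,180,330),scale=4)
pickle.dump(s,open('/tmp/w6.pkl','wb'));
```

```text
[ 0.56270962 -0.05556601  0.15118078] [-0.54060346 -0.49279161 -0.84160556] [ 0.05379509 -0.03575008  0.0126087 ]
```

View pics/w6.png

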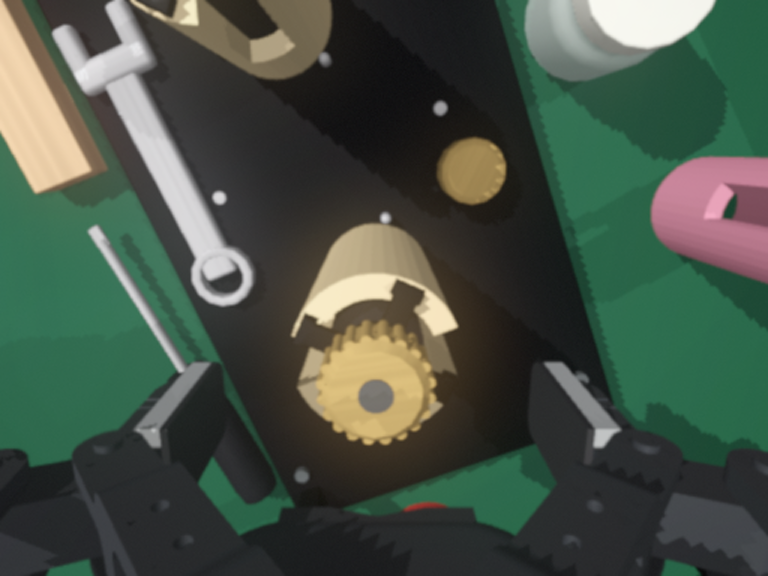

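View pics/s6.png

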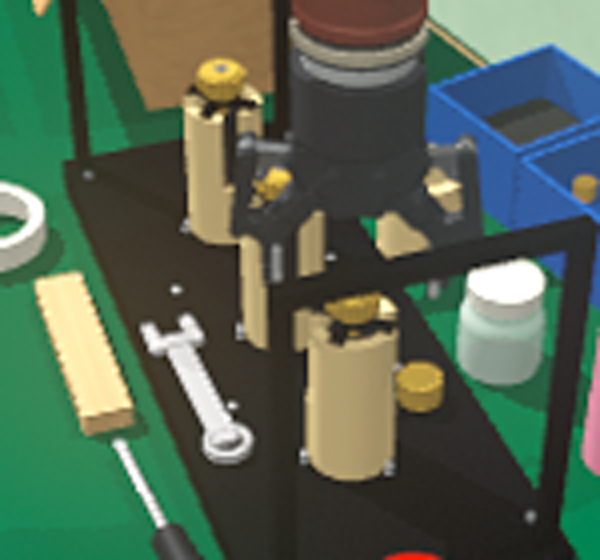

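Call:
carry_out:
  moves:
    - [[0,0,0,0,0,0.05,1],[0,0,0,0,0,0,0],[0,0,0,0,0,0,-1],[0,0,0,0,0,0,-1],[0,0,0,0,0,0,-1],[0,0,0,0,0,0,-1],[0,0,0,0,0,0,-1],[0,0,0,0,0,0,-1]]

```text
time: 5.47
tool_pos: [0.5623, -0.0555, 0.1486]
tool_rot: [0.0, 0.961, -0.277, 0.0]
contact_force: [-0.9, -0.9, 2.4]
gripper_width: 0.362
```

Run:
```python
from ov import *
s=state();print(s['tool_pos'],s['contact_force'],s['ft_torque'],s['gripper_width'])
g=save("wrist","w7",scale=1.5)
```

```text
[ 0.56229897 -0.05551249  0.14861119] [-0.86731475 -0.85758801  2.41355087] [-0.03714187  0.10368582 -0.02514904] 0.3623433203363413
```

View pics/w7.png

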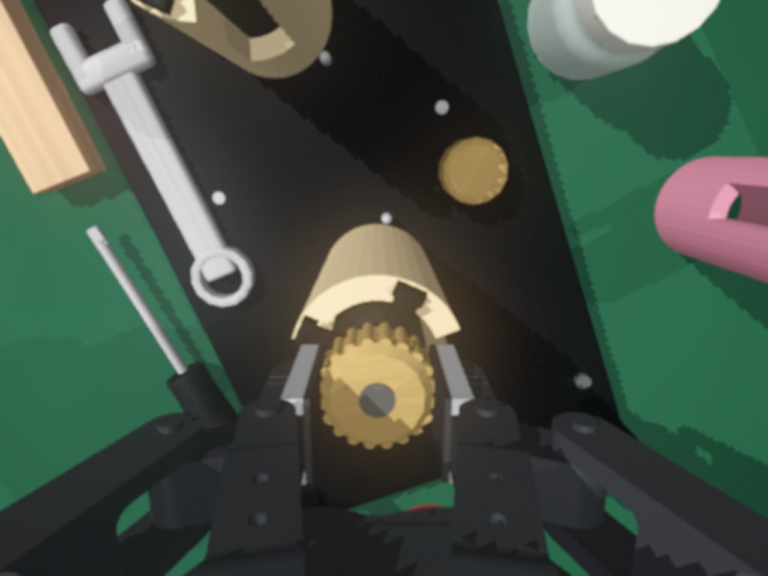

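Call:
carry_out:
  moves:
    - [[0,0,0,0,0,0,-1],[0,0,0,0,0,0,-1],[0,0,0,0,0,0,-1]]

```text
time: 5.77
tool_pos: [0.5623, -0.0555, 0.1486]
tool_rot: [0.0, 0.961, -0.277, 0.0]
contact_force: [-1.2, 0.1, 4.7]
gripper_width: 0.365
```

Run:
```python
from ov import *
s=state();print(s['tool_pos'],s['contact_force'],s['ft_torque'],s['gripper_width'])
g=save("wrist","w8",crop=(200,310,160,350),scale=4)
```

```text
[ 0.56231433 -0.05548815  0.14859601] [-1.21288015  0.14476997  4.68515505] [-0.02727476  0.16719404  0.01012838] 0.36490013316046604
```

View pics/w8.png

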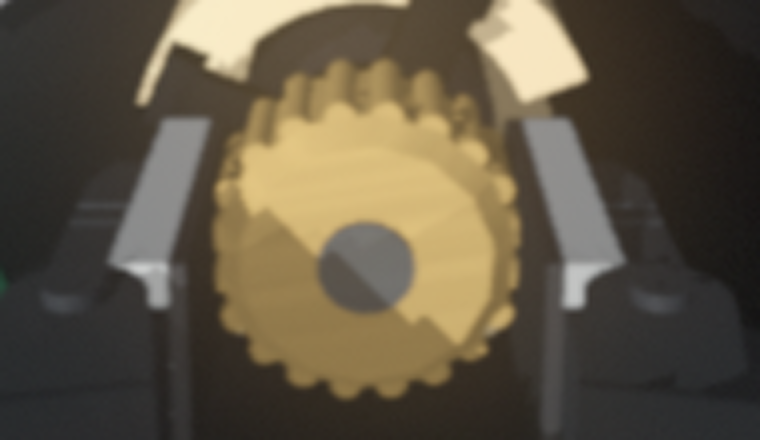

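Call:
carry_out:
  moves:
    - [[0,0,-0.5,0,0,-0.002,-1],[0,0,-1,0,0,-0.003,-1],[0,0,-1,0,0,-0.003,-1],[0,0,-1,0,0,-0.003,-1],[0,0,-0.5,0,0,-0.002,-1],[0,0,0,0,0,0,-1]]

```text
time: 6.32
tool_pos: [0.5625, -0.0556, 0.1489]
tool_rot: [0.0, 0.994, -0.106, 0.001]
contact_force: [0.1, -0.4, 3.3]
gripper_width: 0.365
```

Run:
```python
from ov import *
s=state();print(s['tool_pos'],s['tool_rot'],s['contact_force'],s['ft_torque'],s['gripper_width'])
g=save("wrist","w9",crop=(140,310,130,380),scale=3)
```

```text
[ 0.56254735 -0.05557846  0.14894461] [ 1.55524303e-04  9.94407623e-01 -1.05607845e-01  6.61697337e-04] [ 0.14374574 -0.43529731  3.34557119] [-0.10495887 -0.12244512  0.09974174] 0.3649697193056044
```

View pics/w9.png

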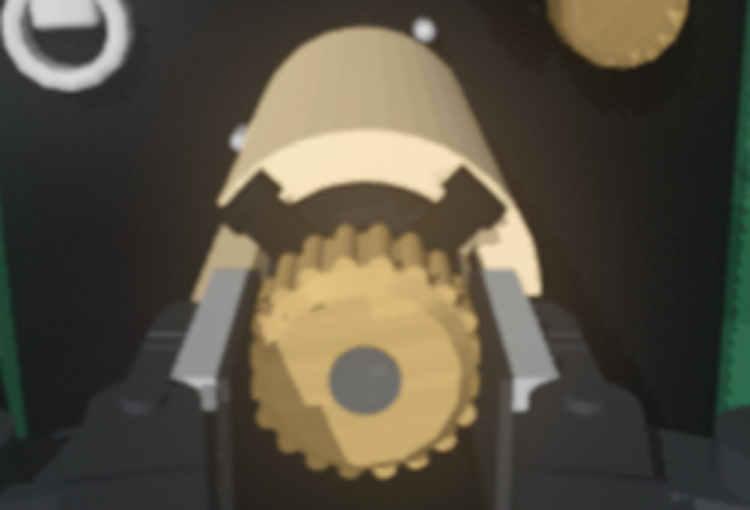

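Call:
carry_out:
  moves:
    - [[0,0,-1,0,0,-0.003,-1],[0,0,-1,0,0,-0.003,-1],[0,0,-1,0,0,-0.003,-1],[0,0,-1,0,0,-0.003,-1],[0,0,-1,0,0,-0.003,-1],[0,0,-1,0,0,-0.003,-1],[0,0,-1,0,0,-0.003,-1],[0,0,0,0,0,0,-1]]

```text
time: 7.03
tool_pos: [0.563, -0.0556, 0.1496]
tool_rot: [0.0, 0.98, 0.198, 0.001]
contact_force: [3.6, -0.8, 1.0]
gripper_width: 0.361
```

Call:
carry_out:
  moves:
    - [[0,0,-1,0,0,-0.003,-1],[0,0,-1,0,0,-0.003,-1],[0,0,-1,0,0,-0.003,-1],[0,0,-1,0,0,-0.003,-1],[0,0,-1,0,0,-0.003,-1],[0,0,-1,0,0,-0.003,-1],[0,0,-1,0,0,-0.003,-1],[0,0,0,0,0,0,-1]]

```text
time: 7.7
tool_pos: [0.5633, -0.0553, 0.1504]
tool_rot: [0.001, 0.875, 0.483, 0.002]
contact_force: [5.1, -0.5, 0.2]
gripper_width: 0.363
```

Run:
```python
from ov import *
s=state();print(s['tool_pos'],s['tool_rot'],s['contact_force'],s['ft_torque'],s['gripper_width'],s['joint_pos'])
g=save("wrist","w10",crop=(140,310,130,380),scale=3)
```

```text
[ 0.56328717 -0.05525978  0.15036828] [7.12161902e-04 8.75429376e-01 4.83342953e-01 1.57789496e-03] [ 5.12277802 -0.46200678  0.20430557] [-0.04569231 -0.93981463  0.07554261] 0.3631784323571672 [-2.29791925e-01 -2.57786944e-02  1.83036865e+00  1.08761661e-03
  1.33370586e+00 -1.23898597e+00]
```

View pics/w10.png

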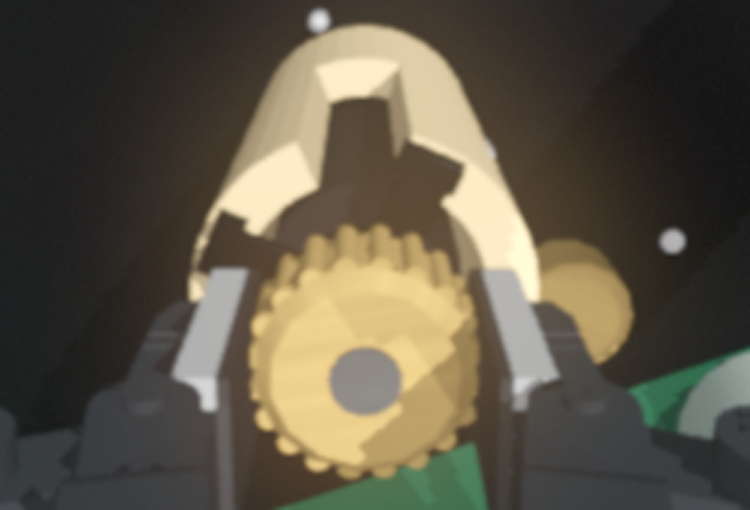

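Call:
carry_out:
  moves:
    - [[0,0,0,0,0,0,1],[0,0,0,0,0,0,1],[0,0,0,0,0,0,1],[0,0,0,0,0,0,1],[0,0,0,0,0,0,1],[0,0,0,0,0,0,1]]

```text
time: 8.25
tool_pos: [0.5619, -0.0554, 0.1501]
tool_rot: [-0.0, 0.875, 0.483, -0.0]
contact_force: [0.3, 0.0, 0.2]
gripper_width: 1.002
```

Run:
```python
from ov import *
s=state();print(s['tool_pos'],s['tool_rot'],s['contact_force'],s['ft_torque'],s['gripper_width'])
g=save("wrist","w11",crop=(140,310,130,380),scale=3)
pickle.dump(s,open('/tmp/w11.pkl','wb'));g=loadw('w11',s)
```

```text
[ 0.5618634  -0.05535622  0.15009366] [-1.74517687e-04  8.75406389e-01  4.83387611e-01 -2.02400590e-04] [0.29387111 0.04906493 0.24274327] [ 0.00278565  0.00938777 -0.0527426 ] 1.002203557036215
```

View pics/w11.png

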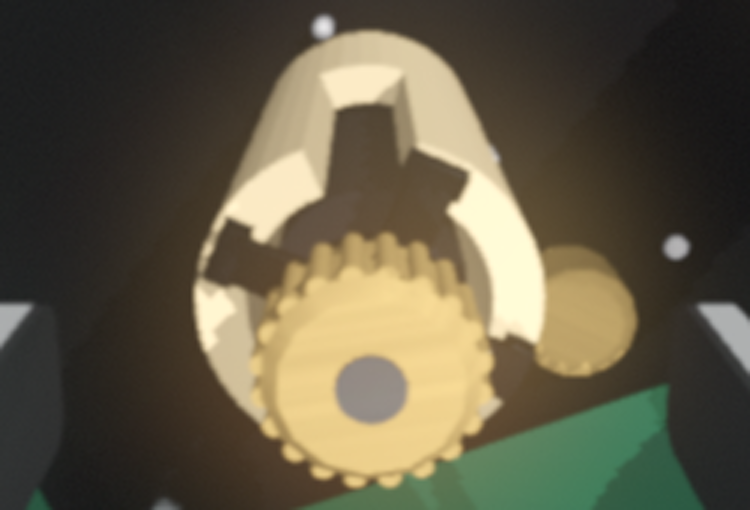

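Call:
carry_out:
  moves:
    - [[0,0,0,0.013,0.02,0.3,1],[0,0,0,0,0,0.4,1],[0,0,0,0,0,0.3,1],[0,0,0,0,0,0.13,1],[0,0,0,0,0,0,1],[0,0,0,0,0,0,1],[0,0,0,0,0,0,0.5]]

```text
time: 8.88
tool_pos: [0.5636, -0.0555, 0.1058]
tool_rot: [0.0, 0.875, 0.484, 0.0]
contact_force: [-0.3, 0.1, 0.1]
gripper_width: 0.885
```

Call:
carry_out:
  moves:
    - [[0,0,0,0,0,0,0],[0,0,0,0,0,0,-1],[0,0,0,0,0,0,-1],[0,0,0,0,0,0,-1],[0,0,0,0,0,0,-1]]

```text
time: 9.3
tool_pos: [0.5638, -0.0555, 0.1064]
tool_rot: [0.001, 0.875, 0.484, 0.001]
contact_force: [0.6, -0.4, 5.0]
gripper_width: 0.642
```

Run:
```python
from ov import *
s=state();print(s['tool_pos'],s['tool_rot'],s['contact_force'],s['ft_torque'],s['gripper_width'])
g=save("wrist","w12",scale=1.5)
save("side","s12",crop=(120,260,180,330),scale=4)
```

```text
[ 0.56383648 -0.05552694  0.10635901] [6.67794297e-04 8.75301272e-01 4.83576920e-01 7.75084797e-04] [ 0.64100977 -0.42753825  5.01701337] [ 0.04446988  0.09051286 -0.02928841] 0.642475815361208
```

View pics/w12.png

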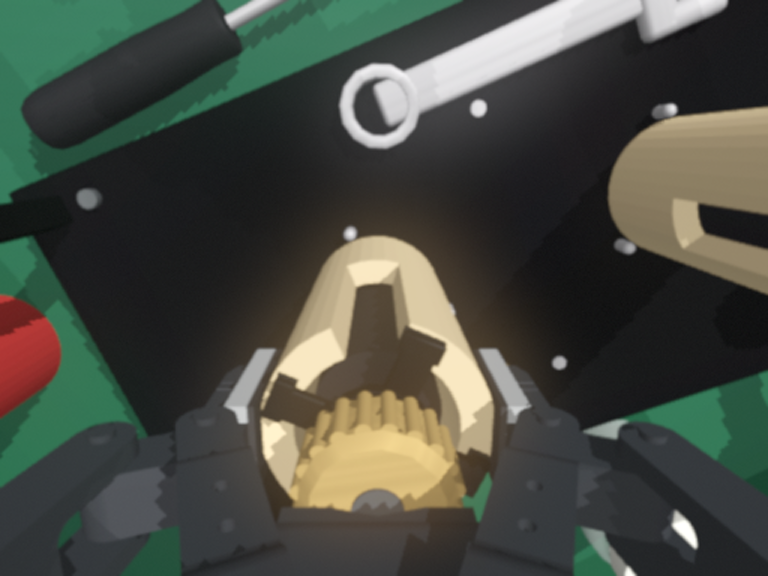

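View pics/s12.png

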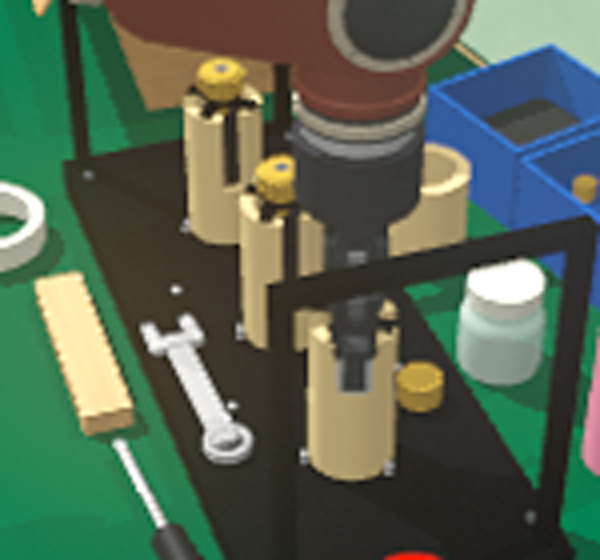

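Call:
carry_out:
  moves:
    - [[0,0,0.5,0,0,0,-1],[0,0,1,0,0,0,-1],[0,0,1,0,0,0,-1],[0,0,1,0,0,0,-1],[0,0,1,0,0,0,-1],[0,0,1,0,0,0,-1],[0,0,1,0,0,0,-1],[0,0,0,0,0,0,-1]]

```text
time: 10.07
tool_pos: [0.5636, -0.0562, 0.1063]
tool_rot: [0.001, 0.976, 0.218, 0.0]
contact_force: [-1.9, -1.9, 5.7]
gripper_width: 0.642
```

Call:
carry_out:
  moves:
    - [[0,0,1,0,0,0,-1],[0,0,1,0,0,0,-1],[0,0,1,0,0,0,-1],[0,0,1,0,0,0,-1],[0,0,1,0,0,0,-1],[0,0,1,0,0,0,-1],[0,0,1,0,0,0,-1],[0,0,0.7,0,0,0,-1]]

```text
time: 10.73
tool_pos: [0.5638, -0.0558, 0.1063]
tool_rot: [0.0, 0.993, -0.116, 0.001]
contact_force: [-1.0, -1.8, 5.9]
gripper_width: 0.642
```

Call:
carry_out:
  moves:
    - [[0,0,0,0,0,0,-1],[0,0,0,0,0,0,-1],[0,0,0,0,0,0,-1]]

```text
time: 10.98
tool_pos: [0.5638, -0.0558, 0.1063]
tool_rot: [0.0, 0.993, -0.115, 0.001]
contact_force: [-0.3, -0.4, 6.2]
gripper_width: 0.638
```

Run:
```python
from ov import *
s=state();print(s['tool_pos'],s['tool_rot'],s['contact_force'],s['ft_torque'],s['gripper_width'],2*np.degrees(np.arctan2(s['tool_rot'][2],s['tool_rot'][1])))
g=save("wrist","w13",scale=1.5)
save("side","s13",crop=(120,260,180,330),scale=4)
```

```text
[ 0.5638466  -0.05577329  0.10633088] [ 2.94443533e-04  9.93390100e-01 -1.14782277e-01  1.02531251e-03] [-0.33764723 -0.35069049  6.23726521] [-0.07042235  0.10699213 -0.12569658] 0.6376234847972218 -13.182142130952531
```

View pics/w13.png

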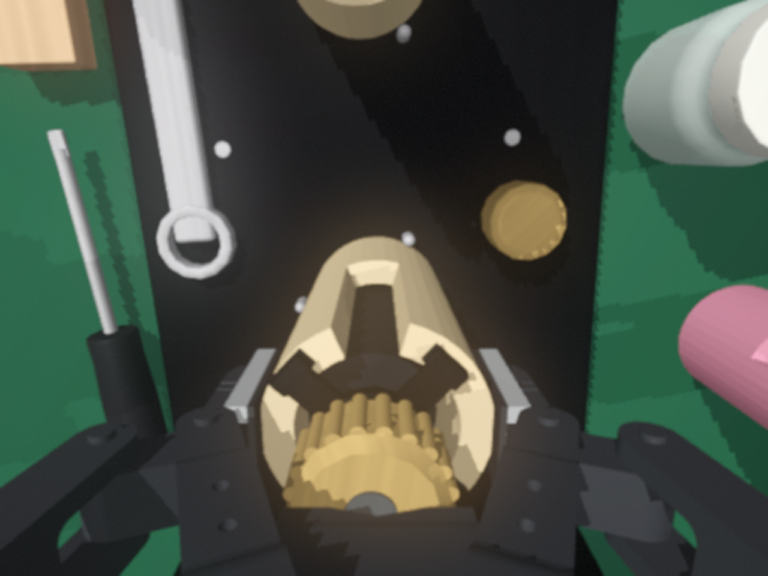

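View pics/s13.png

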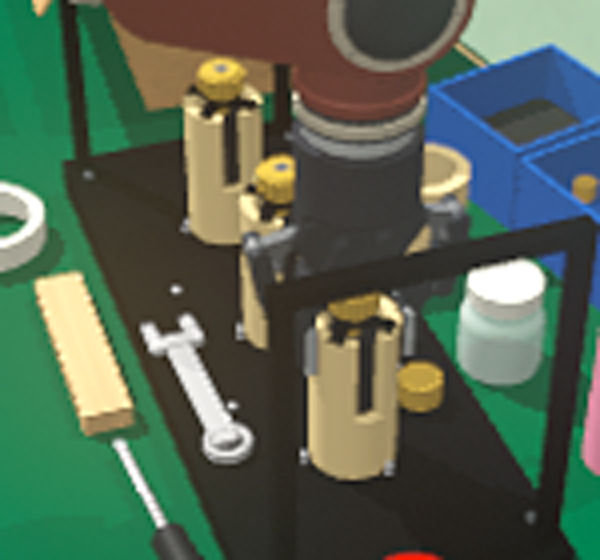

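Call:
carry_out:
  moves:
    - [[0,0,0,0,0,0,1],[0,0,0,0,0,0,1],[0,0,0,0,0,0,1],[0,0,0,0,0,0,1],[0,0,0,0,0,-0.5,1],[0,0,0,0,0,-0.8,1],[0,0,0,0,0,-0.8,1],[0,0,0,0,0,0,1]]

```text
time: 11.75
tool_pos: [0.5667, -0.0562, 0.1968]
tool_rot: [0.001, 0.993, -0.115, 0.006]
contact_force: [1.1, 0.1, 1.7]
gripper_width: 1.0
```

Call:
carry_out:
  moves:
    - [[0,0,0,0,0,0,1],[0,0,0,0,0,0,1],[0,0,0,0,0,0,1]]

```text
time: 12.0
tool_pos: [0.562, -0.0551, 0.1872]
tool_rot: [-0.0, 0.993, -0.115, -0.002]
contact_force: [-0.8, 0.0, -0.4]
gripper_width: 1.001
```

Run:
```python
from ov import *
s=state();print(s['tool_pos'],s['tool_rot'],s['contact_force'],s['gripper_width'],s['joint_vel'])
g=save("wrist","w14",scale=1.5)
pickle.dump(s,open('/tmp/w14.pkl','wb'))
```

```text
[ 0.56200002 -0.05512399  0.18716934] [-1.84985920e-04  9.93411046e-01 -1.14594944e-01 -1.56788696e-03] [-0.80033928  0.0359177  -0.42857626] 1.000558791563809 [-6.39752387e-04  7.81944560e-03  6.36564644e-03  1.17943166e-03
  2.03551349e-05 -9.68417605e-04]
```

View pics/w14.png

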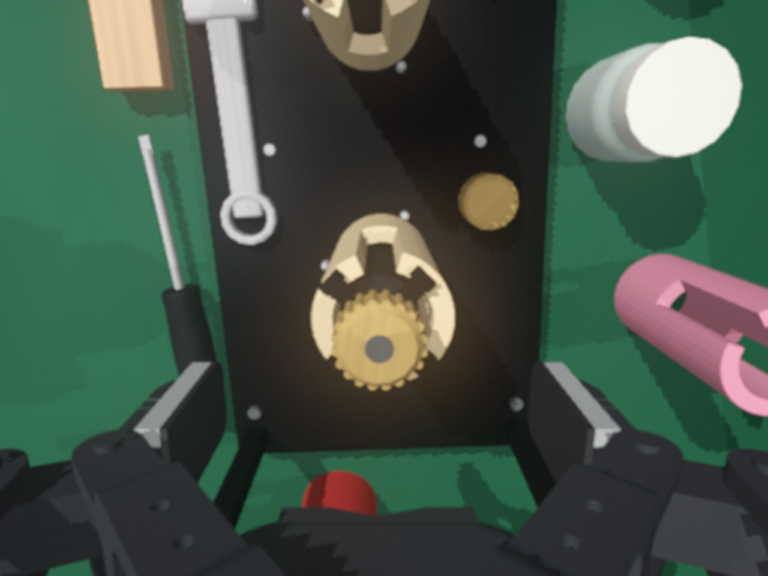

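Run:
```python
from ov import *
s=state();g=save("wrist","w15");pickle.dump(s,open('/tmp/w15.pkl','wb'));print(s['tool_pos'])
g=loadw('w15',s)
im=g["frame"][:,:,::-1]
cv2.imwrite('pics/w15z.png',cv2.resize(im[130:280,140:360],None,fx=3.6,fy=3.6,interpolation=cv2.INTER_CUBIC))
a=wplane(g,254/1.5,412/1.5,.033);b=wplane(g,516/1.5,404/1.5,.033);d=b-a;print(a,b,np.degrees(np.arctan2(d[1],d[0])))
c=wplane(g,379/1.5-.2,349/1.5-.2,.168)[:2];print(c)
c=wplane(g,379/1.5-.2,349/1.5-.2,.1697)[:2];print(c)
overlay(g,c,(-98,-100,-102,-104),'ov15',(137,249,200,309),sc=2.7*1.35/1.0 if 0 else 2.65)
```

```text
[ 0.56193495 -0.05511234  0.18697347]
[ 0.4606177  -0.13374739  0.033     ] [ 0.62687386 -0.1662743   0.033     ] -11.069715032929885
[ 0.56170133 -0.05555471]
[ 0.56185722 -0.05487897]
```

View pics/ov15.png

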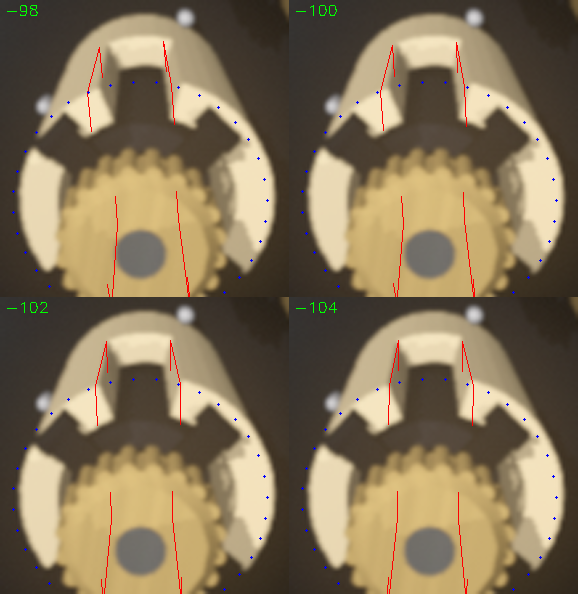

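View pics/w15z.png

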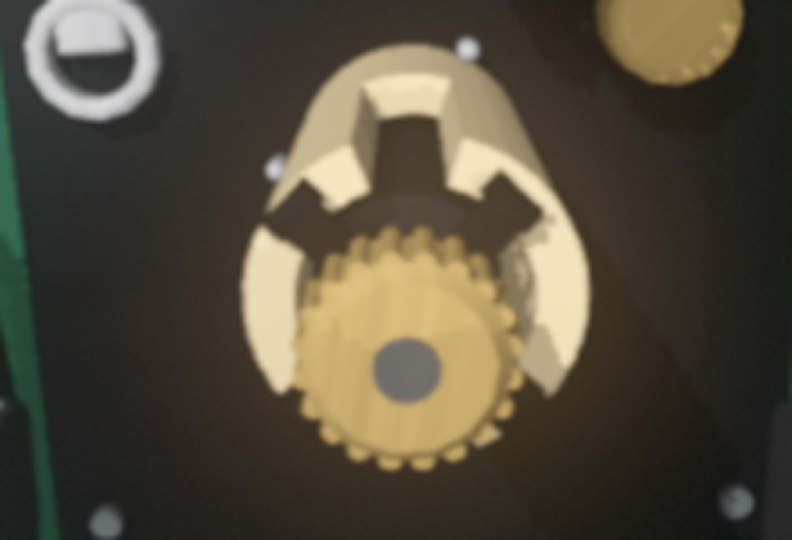

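```bash
cat > fit.py <<'E'
from ov import *
from scipy.optimize import least_squares
def fit(g,obs,crop,sc,ph0,c0,zr=.1415):
    zf=zr-.062
    def model(p):
        out=[]
        d=np.array([np.cos(p[2]),np.sin(p[2])]);n=np.array([-d[1],d[0]])
        for r,z,sg in keys: out.append(proj(g,np.r_[p[:2]+d*np.sqrt(r*r-.009**2)+n*sg*.009,z+p[3]]))
        return np.array(out)
    keys=[{'o':(.028,zr),'i':(.02,zr),'O':(.028,zf),'I':(.02,zf)}[k[0]]+((1 if k[1]=='+' else -1),) for k in obs]
    uv=np.array([obs[k] for k in obs])/sc+[crop[2],crop[0]]-.5+.5/sc
    r=least_squares(lambda p:np.r_[(model(p)-uv).ravel(),p[3]/.001],[*c0,np.radians(ph0),0])
    print(r.x[:2],np.degrees(r.x[2]),r.x[3],(model(r.x)-uv).round(1).tolist())
E
python3 - <<'E'
from fit import *
s=pickle.load(open('/tmp/w15.pkl','rb'));g=loadw('w15',s)
# direction d = near slot (towards camera, world angle ~79); n=ccw
L=lambda sg:sg
d=79
obsA={'o-':(460,140),'i-':(450,187),'O-':(450,77),'I-':(443,117),'o+':(352,146),'i+':(370,197),'O+':(362,77),'I+':(375,117)}
obsB={k[0]+('+' if k[1]=='-' else '-'):v for k,v in obsA.items()}
for o in(obsA,obsB): fit(g,o,(130,280,140,360),3.6,79,(.562,-.055))
T=lambda u,v:wplane(g,u,v,.033)
a=T(140+105/3.6,130+522/3.6);b=T(140+737/3.6,130+501/3.6);print(np.degrees(np.arctan2(*(b-a)[[1,0]])),np.linalg.norm(b-a))
# neighbor slots z crop
im=g["frame"][:,:,::-1];cv2.imwrite('pics/w15n.png',cv2.resize(im[0:60,190:300],None,fx=7,fy=7,interpolation=cv2.INTER_CUBIC))
E
```

```text
[ 0.56357752 -0.05444341] 80.23720695310298 -0.0009496712052779471 [[0.9, -1.3], [4.4, 0.4], [-0.1, 0.0], [2.4, 0.4], [-0.7, -1.2], [-4.6, -0.6], [0.2, 1.4], [-2.6, 1.8]]
[ 0.57127359 -0.0114215 ] -100.58531399806574 -0.0038466350212597727 [[1.3, 13.7], [3.6, -14.0], [0.2, 11.8], [1.8, -10.6], [0.5, 13.3], [-5.3, -15.4], [1.1, 12.9], [-3.1, -9.5]]
-10.898624300745563 0.1702943000809506
```

View pics/w15n.png

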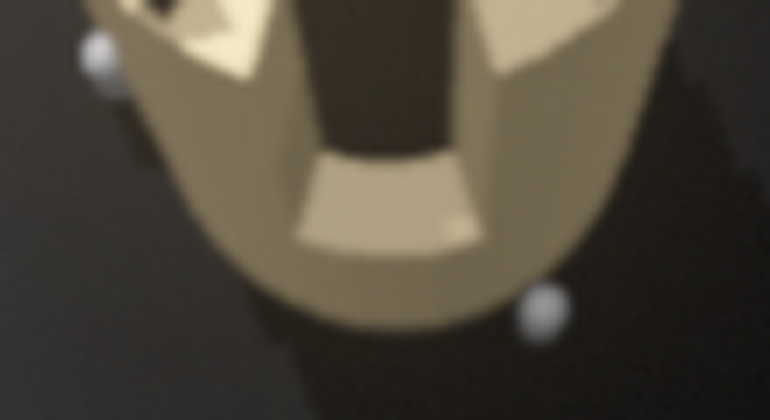

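```bash
sed -i "s/p\[:2\]+d\*np.sqrt(r\*r-.009\*\*2)+n\*sg\*.009/p[:2]+r*(d*np.cos(H)+n*sg*np.sin(H))/; s/^def fit/H=np.arcsin(9\/28)\ndef fit/" fit.py
python3 - <<'E'
from fit import *
s=pickle.load(open('/tmp/w15.pkl','rb'));g=loadw('w15',s)
obsA={'o-':(460,140),'i-':(450,187),'O-':(450,77),'I-':(443,117),'o+':(352,146),'i+':(370,197),'O+':(362,77),'I+':(375,117)}
fit(g,obsA,(130,280,140,360),3.6,79,(.562,-.055))
# neighbour 2 far slot (dir ~ -101): right in image = world? + side is ccw
obsN={'o+':(497,76),'O+':(484,239),'I+':(455,152),'o-':(250,79),'O-':(296,237),'I-':(320,152)}
fit(g,obsN,(0,60,190,300),7,-101,(.5878,.077))
s=pickle.load(open('/tmp/w5.pkl','rb'));g=loadw('w5',s)
im=g["frame"][:,:,::-1];cv2.imwrite('pics/w5n.png',cv2.resize(im[0:75,140:245],None,fx=7,fy=7,interpolation=cv2.INTER_CUBIC))
E
```

```text
[ 0.56348649 -0.05470811] 80.08499706814037 0.00023216636913943775 [[1.1, -0.4], [-0.1, -0.2], [0.0, 0.7], [-1.0, -0.2], [-0.7, -0.3], [-0.3, -1.7], [0.2, 2.0], [0.7, 0.8]]
[0.5873625  0.07712022] -102.76961431718502 -7.196352798109952e-05 [[0.2, -0.1], [-0.2, -0.1], [0.1, 0.0], [-0.5, -0.3], [0.1, 0.4], [0.3, 0.2]]
```

Run:
```python
from fit import *
g=dict(np.load('/tmp/w15.npz'))
im=g["frame"][:,:,::-1];cv2.imwrite('pics/w15y.png',cv2.resize(im[138:200,215:290],None,fx=9,fy=9,interpolation=cv2.INTER_CUBIC))
```

```text
(no output)
```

View pics/w15y.png

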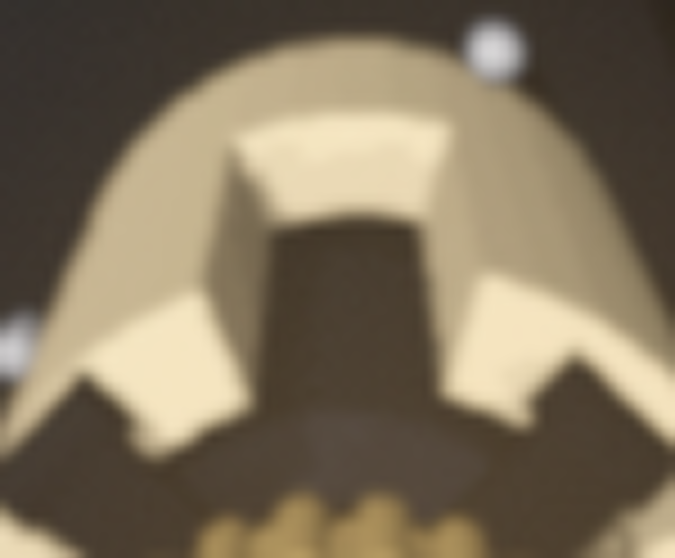

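Run:
```python
from fit import *
s=pickle.load(open('/tmp/w15.pkl','rb'));g=loadw('w15',s)
o={'o+':(200,287),'i+':(255,403),'o-':(484,272),'i-':(442,397),'O+':(235,140),'O-':(450,125),'I+':(272,225),'I-':(424,218)}
fit(g,o,(138,200,215,290),9,79,(.562,-.055))
s=pickle.load(open('/tmp/w5.pkl','rb'));g=loadw('w5',s)
im=g["frame"][:,:,::-1];cv2.imwrite('pics/w5n.png',cv2.resize(im[0:75,140:245],None,fx=7,fy=7,interpolation=cv2.INTER_CUBIC))
s=pickle.load(open('/tmp/w4.pkl','rb'));g=loadw('w4',s)
im=g["frame"][:,:,::-1];cv2.imwrite('pics/w4n.png',cv2.resize(im[95:185,335:455],None,fx=6,fy=6,interpolation=cv2.INTER_CUBIC))
```

```text
[ 0.56346991 -0.05464251] 79.99688974652068 -0.00011122324733840761 [[-0.0, 0.2], [-0.8, 0.0], [0.2, 0.2], [0.9, -0.5], [-0.2, -0.2], [0.1, 0.1], [-0.3, 0.2], [-0.0, 0.0]]
```

View pics/w4n.png

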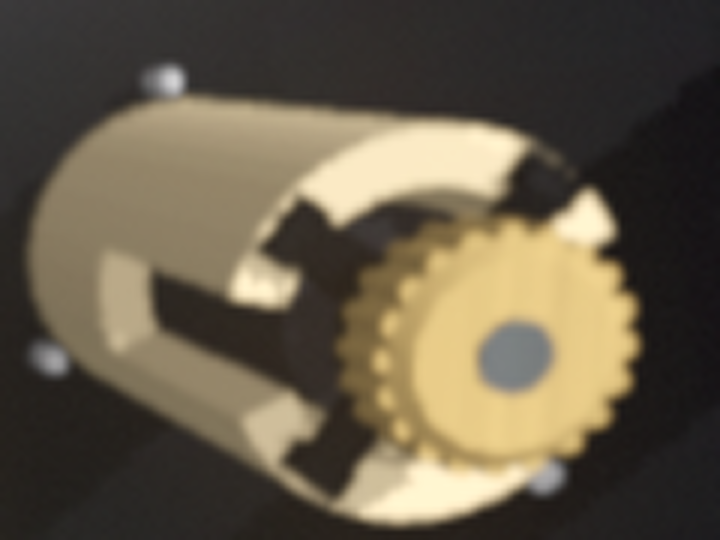

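Call:
carry_out:
  moves:
    - [[0,0,-1,0,0,0,1],[0,0,-1,0,0,0,1],[0,0,-1,0,0,0,1],[0,0,-1,0,0,0,1],[0,0,-1,0,0,0,1],[0,0,-1,0,0,0,1],[0,0,-1,0,0,0,1],[0,0,-1,0,0,0,1]]

```text
time: 12.77
tool_pos: [0.5624, -0.0552, 0.1877]
tool_rot: [-0.001, 0.972, 0.234, -0.001]
contact_force: [0.1, 0.7, -0.4]
gripper_width: 1.003
```

Call:
carry_out:
  moves:
    - [[0,0,-1,0,0,0,1],[0,0,-1,0,0,0,1],[0,0,-1,0,0,0,1],[0,0,-1,0,0,0,1],[0,0,-1,0,0,0,1],[0,0,-1,0,0,0,1],[0,0,-1,0,0,0,1],[0,0,0,0,0,0,1]]

```text
time: 13.43
tool_pos: [0.5624, -0.0552, 0.1877]
tool_rot: [-0.001, 0.858, 0.514, -0.001]
contact_force: [0.1, 0.1, 0.3]
gripper_width: 1.0
```

Call:
carry_out:
  moves:
    - [[0,0,0,0,0,0.4,1],[0,0,0,0,0,0.4,1],[0,0,0,0,0,0.1,1],[0,0,0,0,0,0,1],[0,0,0,0,0,0,1]]

```text
time: 13.85
tool_pos: [0.5628, -0.0553, 0.1528]
tool_rot: [-0.0, 0.858, 0.513, -0.0]
contact_force: [-0.3, -0.2, 0.2]
gripper_width: 1.003
```

Run:
```python
from ov import *
s=state();print(s['tool_pos'],s['contact_force'],2*np.degrees(np.arctan2(s['tool_rot'][2],s['tool_rot'][1])))
g=save("wrist","w16",scale=1.5)
```

```text
[ 0.56284223 -0.05532542  0.15283948] [-0.2555624  -0.15125798  0.20796677] 61.78575976439144
```

View pics/w16.png

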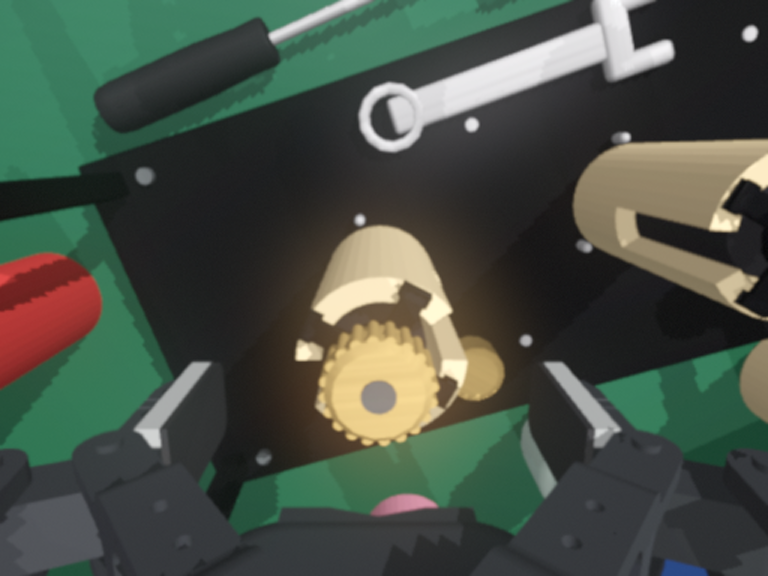

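Call:
carry_out:
  moves:
    - [[0,0,0,0.01,0.01,0.05,1],[0,0,0,0,0,0,0],[0,0,0,0,0,0,-1],[0,0,0,0,0,0,-1],[0,0,0,0,0,0,-1],[0,0,0,0,0,0,-1],[0,0,0,0,0,0,-1],[0,0,0,0,0,0,-1]]

```text
time: 14.57
tool_pos: [0.5637, -0.0553, 0.1517]
tool_rot: [0.0, 0.858, 0.514, 0.0]
contact_force: [-1.8, -0.3, 3.6]
gripper_width: 0.358
```

Call:
carry_out:
  moves:
    - [[0,0,0,0,0,0,-1],[0,0,0.5,0,0,0.002,-1],[0,0,1,0,0,0.003,-1],[0,0,1,0,0,0.003,-1],[0,0,1,0,0,0.003,-1],[0,0,1,0,0,0.003,-1],[0,0,0.5,0,0,0.002,-1],[0,0,0,0,0,0,-1]]

```text
time: 15.23
tool_pos: [0.5634, -0.0556, 0.1511]
tool_rot: [0.0, 0.949, 0.315, -0.0]
contact_force: [-3.1, -1.2, 5.5]
gripper_width: 0.361
```

Run:
```python
from ov import *
s=state();print(s['tool_pos'],s['contact_force'],s['ft_torque'],s['gripper_width'],2*np.degrees(np.arctan2(s['tool_rot'][2],s['tool_rot'][1])))
```

```text
[ 0.56340835 -0.05564416  0.15106614] [-3.13499748 -1.15808604  5.47245661] [-0.23190274  0.50045193 -0.04783893] 0.36107961833604546 36.74364782086604
```

Call:
carry_out:
  moves:
    - [[0,0,1,0,0,0.003,-1],[0,0,1,0,0,0.003,-1],[0,0,1,0,0,0.003,-1],[0,0,1,0,0,0.003,-1],[0,0,1,0,0,0.003,-1],[0,0,1,0,0,0.003,-1],[0,0,0,0,0,0,-1],[0,0,0,0,0,0,-1]]

```text
time: 15.9
tool_pos: [0.5629, -0.0558, 0.1505]
tool_rot: [0.001, 0.998, 0.059, -0.001]
contact_force: [-5.6, -1.3, 7.3]
gripper_width: 0.359
```

Run:
```python
from ov import *
s=state();print(s['tool_pos'],s['contact_force'],s['ft_torque'],s['gripper_width'],2*np.degrees(np.arctan2(s['tool_rot'][2],s['tool_rot'][1])))
```

```text
[ 0.56294813 -0.05581033  0.1505019 ] [-5.55682291 -1.32419198  7.28531812] [-0.25041313  0.89880384 -0.06315917] 0.35918213438162394 6.816661336916611
```

Call:
carry_out:
  moves:
    - [[0,0,1,0,0,0.003,-1],[0,0,1,0,0,0.003,-1],[0,0,1,0,0,0.003,-1],[0,0,1,0,0,0.003,-1],[0,0,1,0,0,0.003,-1],[0,0,1,0,0,0.003,-1],[0,0,0.6,0,0,0.002,-1],[0,0,0,0,0,0,-1]]

```text
time: 16.57
tool_pos: [0.5624, -0.0557, 0.1499]
tool_rot: [0.001, 0.974, -0.227, -0.002]
contact_force: [-8.0, -1.0, 9.3]
gripper_width: 0.363
```

Run:
```python
from ov import *
s=state();print(s['tool_pos'],s['contact_force'],s['ft_torque'],s['gripper_width'],2*np.degrees(np.arctan2(s['tool_rot'][2],s['tool_rot'][1])))
```

```text
[ 0.5624193  -0.0557286   0.14988769] [-7.96596674 -1.04422458  9.29365451] [-0.19936875  1.33044281 -0.06752896] 0.362989897012966 -26.265514389825256
```

Call:
carry_out:
  moves:
    - [[0,0,0.6,0,0,0,-1],[0,0,0.6,0,0,0,-1],[0,0,0.6,0,0,0,-1],[0,0,0,0,0,0,-1]]

```text
time: 16.9
tool_pos: [0.5623, -0.0557, 0.1498]
tool_rot: [0.001, 0.953, -0.303, -0.002]
contact_force: [-8.5, -1.3, 8.7]
gripper_width: 0.359
```

Run:
```python
from ov import *
s=state();print(s['tool_pos'],s['contact_force'],s['ft_torque'],s['gripper_width'],2*np.degrees(np.arctan2(s['tool_rot'][2],s['tool_rot'][1])))
```

```text
[ 0.56228563 -0.05565999  0.14975006] [-8.45753683 -1.29821202  8.66923181] [-0.20643556  1.42732996 -0.02809951] 0.3587697715446002 -35.25874536263473
```

Call:
carry_out:
  moves:
    - [[0,0,0.6,0,0,0,-1],[0,0,0,0,0,0,-1]]

```text
time: 17.07
tool_pos: [0.5622, -0.0556, 0.1497]
tool_rot: [0.001, 0.945, -0.327, -0.002]
contact_force: [-8.2, -0.3, 8.7]
gripper_width: 0.359
```

Run:
```python
from ov import *
s=state();print(s['tool_pos'],s['contact_force'],s['ft_torque'],s['gripper_width'],2*np.degrees(np.arctan2(s['tool_rot'][2],s['tool_rot'][1])))
g=save("wrist","w17",scale=1.5)
```

```text
[ 0.56224481 -0.0556374   0.1497121 ] [-8.22565768 -0.31346988  8.73289301] [-0.13133828  1.38341981  0.38030237] 0.35929404737826315 -38.1824347675282
```

View pics/w17.png

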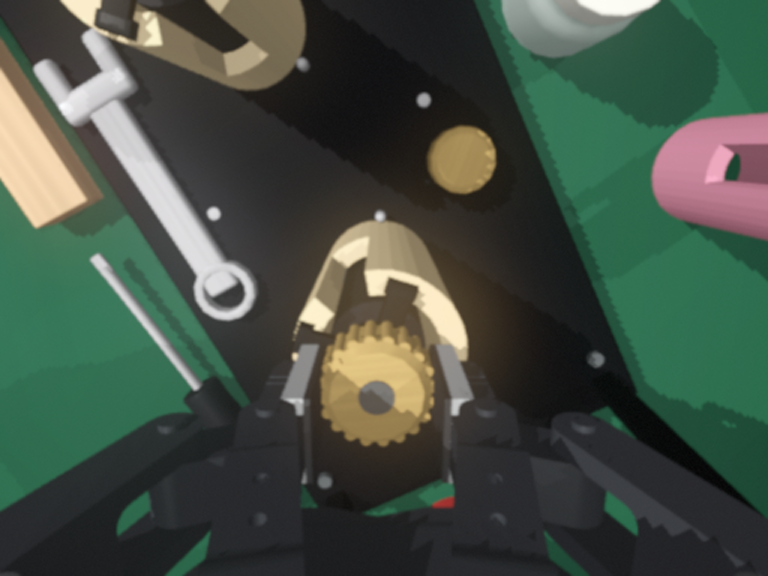

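Call:
carry_out:
  moves:
    - [[0,0,0.3,0,0,0,-1],[0,0,0,0,0,0,-1]]

```text
time: 17.28
tool_pos: [0.5622, -0.0556, 0.1497]
tool_rot: [0.001, 0.941, -0.338, -0.002]
contact_force: [-8.0, -1.7, 7.5]
gripper_width: 0.359
```

Run:
```python
from ov import *
s=state();print(s['tool_pos'],s['contact_force'],s['ft_torque'],s['gripper_width'],2*np.degrees(np.arctan2(s['tool_rot'][2],s['tool_rot'][1])))
```

```text
[ 0.56222736 -0.05562158  0.14970543] [-7.99880197 -1.71610202  7.50511622] [-0.13020764  1.42500678  0.8437432 ] 0.35932130179155847 -39.55631265585221
```

Call:
carry_out:
  moves:
    - [[0,0,0,0,0,0,1],[0,0,0,0,0,0,1],[0,0,0,0,0,0,1],[0,0,0,0,0,0,1],[0,0,0,0,0,0,1],[0,0,0,0,0,-0.5,1],[0,0,0,0,0,-0.5,1],[0,0,0,0,0,0,1]]

```text
time: 17.95
tool_pos: [0.566, -0.0557, 0.1934]
tool_rot: [-0.0, 0.941, -0.339, 0.004]
contact_force: [0.8, -0.3, 2.0]
gripper_width: 0.998
```

Call:
carry_out:
  moves:
    - [[0,0,-1,0,0,0,1],[0,0,-1,0,0,0,1],[0,0,-1,0,0,0,1],[0,0,-1,0,0,0,1],[0,0,-1,0,0,0,1],[0,0,-0.7,0,0,0,1],[0,0,0,0,0,0,1],[0,0,0,0,0,0,1]]

```text
time: 18.62
tool_pos: [0.5634, -0.0552, 0.1883]
tool_rot: [-0.0, 0.995, -0.098, -0.0]
contact_force: [-0.8, -1.1, -0.5]
gripper_width: 0.999
```

Run:
```python
from ov import *
save("wrist","w18")
s=state();print(s['tool_pos'],s['contact_force'],2*np.degrees(np.arctan2(s['tool_rot'][2],s['tool_rot'][1])))
g=save("wrist","w18");pickle.dump(s,open('/tmp/w18.pkl','wb'))
im=g["frame"][:,:,::-1];cv2.imwrite('pics/w18y.png',cv2.resize(im[138:210,215:290],None,fx=8,fy=8,interpolation=cv2.INTER_CUBIC))
cv2.imwrite('pics/w18.png',cv2.resize(im,None,fx=1.5,fy=1.5))
```

```text
[ 0.56346932 -0.05516794  0.1884601 ] [-0.22259187  0.1200245   0.47137626] -11.247791479561768
```

View pics/w18y.png

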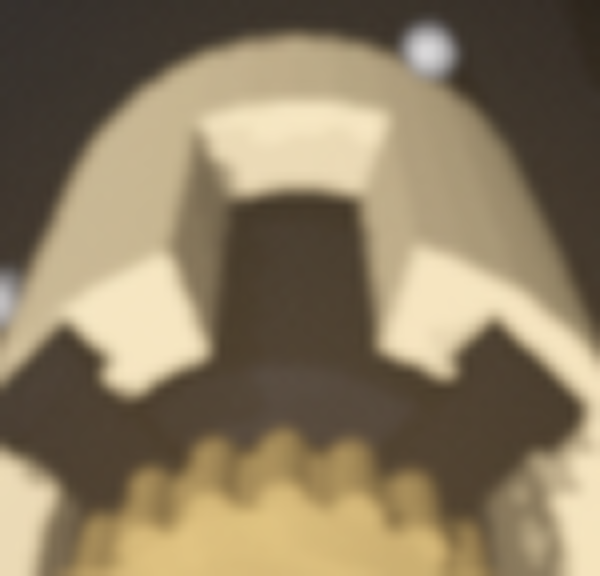

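View pics/w18.png

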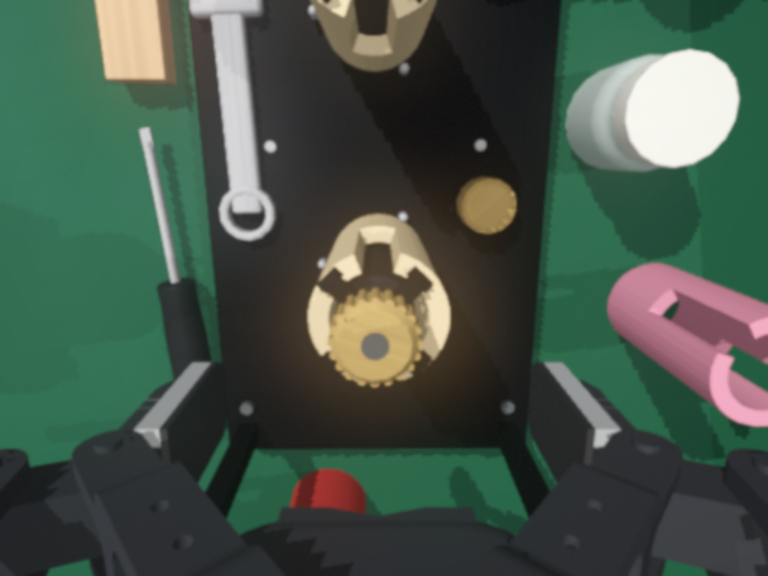

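Run:
```python
from fit import *
s=pickle.load(open('/tmp/w18.pkl','rb'));g=loadw('w18',s)
o={'o+':(167,253),'i+':(208,355),'o-':(415,245),'i-':(378,350),'O+':(197,122),'O-':(390,112),'I+':(228,194),'I-':(362,192)}
fit(g,o,(138,210,215,290),8,79,(.562,-.055))
a=wplane(g,247/1.5,408/1.5,.033);b=wplane(g,508/1.5,407/1.5,.033);print(np.degrees(np.arctan2(*(b-a)[[1,0]]))+90)
im=g["frame"][:,:,::-1];cv2.imwrite('pics/w18n.png',cv2.resize(im[0:55,195:305],None,fx=7,fy=7,interpolation=cv2.INTER_CUBIC))
```

```text
[ 0.56357035 -0.05452145] 80.63181524155146 -7.576047696393668e-05 [[-0.2, -0.1], [-0.3, -0.1], [0.3, -0.1], [0.7, -0.2], [-0.2, -0.3], [-0.2, 0.2], [-0.2, 0.6], [0.1, 0.3]]
79.04972148964839
```

View pics/w18n.png

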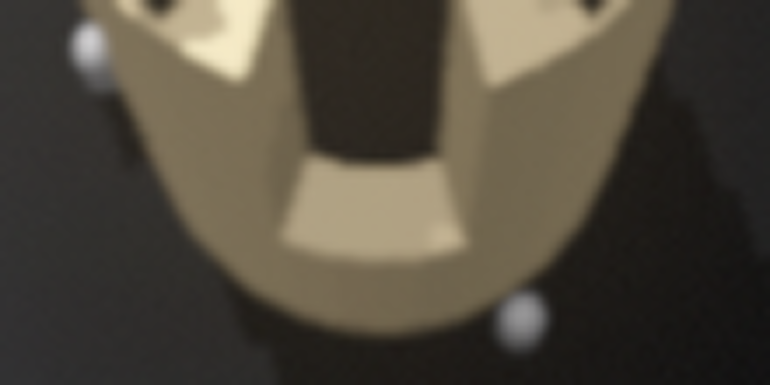

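Call:
carry_out:
  moves:
    - [[0,0,0,0,-0.84,0,1],[0,0,0,0,-0.84,0,1],[0,0,0,0,-0.85,0,1],[0,0,0,0,-0.845,0,1],[0,0,0,0,0,0,1],[0,0,0,0,0,0,1],[0,0,0,0,0,0,1],[0,0,0,0,0,0,1]]

```text
time: 19.38
tool_pos: [0.5896, 0.0762, 0.1888]
tool_rot: [0.0, 0.995, -0.098, -0.0]
contact_force: [-0.8, -0.5, -0.2]
gripper_width: 0.999
```

Run:
```python
from ov import *
save("wrist","w19")
s=state();print(s['tool_pos'],s['contact_force'],2*np.degrees(np.arctan2(s['tool_rot'][2],s['tool_rot'][1])))
g=save("wrist","w19");pickle.dump(s,open('/tmp/w19.pkl','wb'))
im=g["frame"][:,:,::-1];cv2.imwrite('pics/w19y.png',cv2.resize(im[138:210,215:290],None,fx=8,fy=8,interpolation=cv2.INTER_CUBIC))
save("top","t19",crop=(140,230,130,330),scale=4)
```

```text
[0.58959962 0.07609724 0.18885101] [-0.94084198 -0.18462653 -0.66298223] -11.261028876965762
```

View pics/w19y.png

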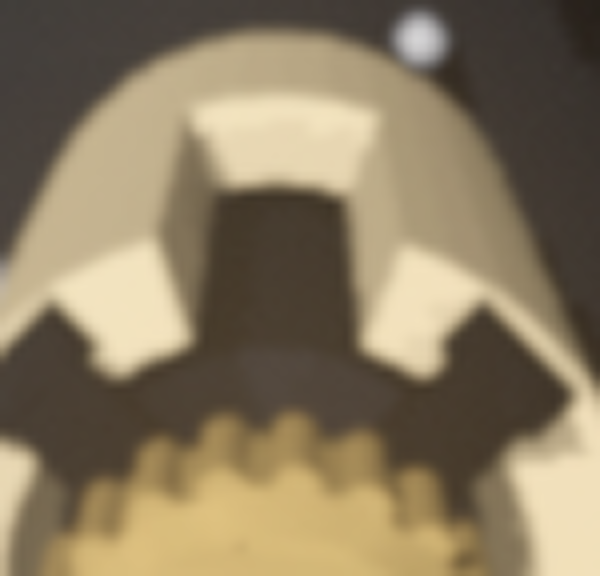

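View pics/t19.png

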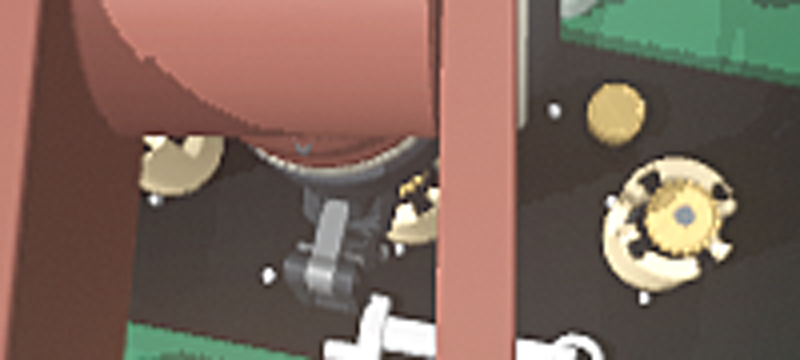

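Run:
```python
from fit import *
s=pickle.load(open('/tmp/w19.pkl','rb'));g=loadw('w19',s)
o={'o+':(153,237),'i+':(193,343),'o-':(408,242),'i-':(360,343),'O+':(188,108),'O-':(378,112),'I+':(217,185),'I-':(347,190)}
fit(g,o,(138,210,215,290),8,79,(.589,.077))
```

```text
[0.58765915 0.07771253] 77.58712501912801 -7.287249259193773e-05 [[0.1, -0.1], [-0.5, -0.3], [-0.3, -0.1], [0.9, 0.1], [-0.2, -0.0], [0.1, -0.0], [-0.5, 0.4], [0.3, 0.1]]
```

Call:
carry_out:
  moves:
    - [[0,0,0,0,-0.84,0,1],[0,0,0,0,-0.84,0,1],[0,0,0,0,-0.85,0,1],[0,0,0,0,-0.845,0,1],[0,0,0,0,0,0,1],[0,0,0,0,0,0,1],[0,0,0,0,0,0,1],[0,0,0,0,0,0,1]]

```text
time: 20.2
tool_pos: [0.6158, 0.2083, 0.1889]
tool_rot: [0.0, 0.995, -0.098, -0.0]
contact_force: [0.1, -0.2, 0.3]
gripper_width: 0.995
```

Run:
```python
from ov import *
save("wrist","w20")
s=state();print(s['tool_pos'],s['contact_force'],2*np.degrees(np.arctan2(s['tool_rot'][2],s['tool_rot'][1])))
g=save("wrist","w20");pickle.dump(s,open('/tmp/w20.pkl','wb'))
im=g["frame"][:,:,::-1];cv2.imwrite('pics/w20y.png',cv2.resize(im[138:210,215:290],None,fx=8,fy=8,interpolation=cv2.INTER_CUBIC))
cv2.imwrite('pics/w20.png',cv2.resize(im,None,fx=1.5,fy=1.5))
```

```text
[0.61586787 0.20823549 0.18892977] [-0.26930759  0.01769531 -0.08223906] -11.266768396560225
```

View pics/w20y.png

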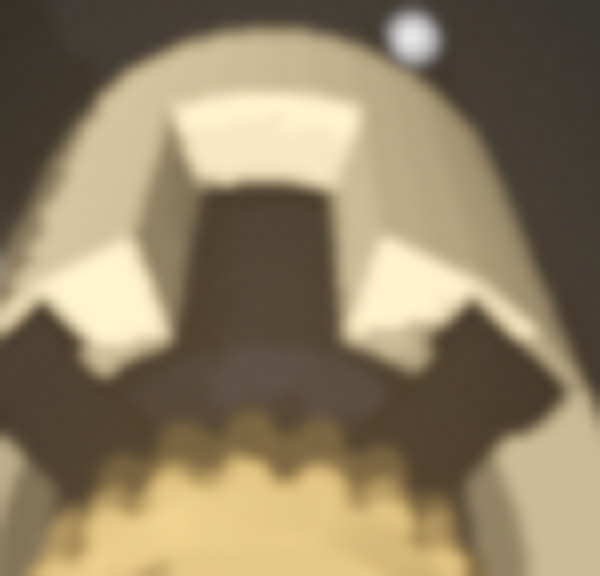

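View pics/w20.png

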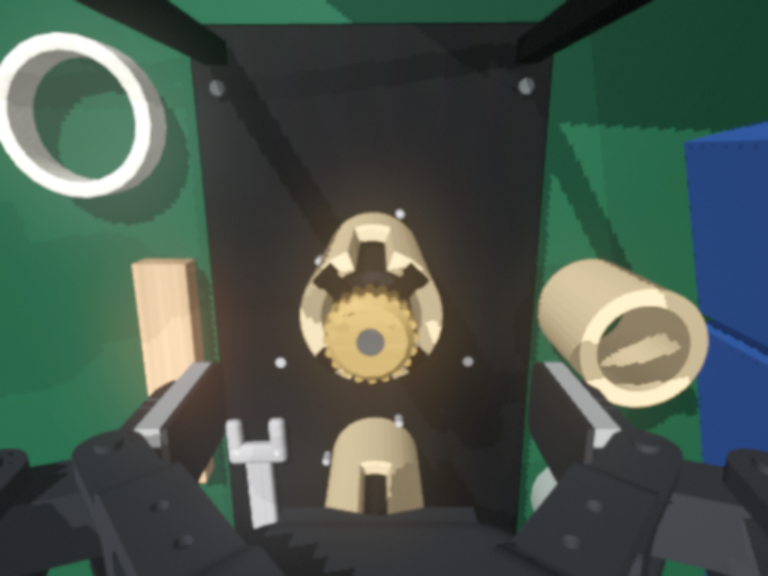

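Run:
```python
from fit import *
s=pickle.load(open('/tmp/w20.pkl','rb'));g=loadw('w20',s)
o={'o+':(130,236),'i+':(172,340),'o-':(387,237),'i-':(345,338),'O+':(172,105),'O-':(362,107),'I+':(197,184),'I-':(332,188)}
fit(g,o,(138,210,215,290),8,79,(.614,.21))
a=wplane(g,217/1.5,88.5/1.5,.033);b=wplane(g,526.5/1.5,87/1.5,.033);print(np.degrees(np.arctan2(*(b-a)[[1,0]]))+90)
```

```text
[0.61282275 0.21032737] 78.35501514117757 1.139624631027023e-05 [[0.3, -0.2], [-0.4, -0.2], [-0.3, -0.1], [0.3, 0.2], [-0.2, 0.1], [0.1, 0.1], [0.1, 0.3], [0.3, -0.1]]
79.04064911268115
```

Call:
carry_out:
  moves:
    - [[0,0,0,0,0,-0.9,1],[0,0,0,0,0,-0.9,1],[0,0,0,0,0,-0.9,1],[0,0,0,-0.9,0,0,1],[0,0,0,-0.9,0,0,1],[0,0,0,-0.9,0,0,1],[0,0,0,-0.9,0,0,1],[0,0,0,-0.9,0,0,1]]

```text
time: 20.97
tool_pos: [0.4378, 0.2437, 0.2969]
tool_rot: [-0.0, 0.995, -0.098, 0.0]
contact_force: [-0.4, 2.0, 1.3]
gripper_width: 1.0
```

Call:
carry_out:
  moves:
    - [[0,0,0,0,0,0,1],[0,0,0,0,0,0,1],[0,0,0,0,0,0,1],[0,0,0,0,0,0,1]]

```text
time: 21.3
tool_pos: [0.4402, 0.244, 0.2971]
tool_rot: [-0.0, 0.995, -0.098, 0.0]
contact_force: [-0.2, 0.1, 0.8]
gripper_width: 1.003
```

Run:
```python
from ov import *
s=state();print(s['time'],s['tool_pos'],s['contact_force'])
save("top","t21",scale=1.5);save("side","s21",crop=(100,270,150,350),scale=4)
```

```text
21.3 [0.44018133 0.2439682  0.2971403 ] [-0.18428747  0.11239134  0.78556317]
```

View pics/t21.png

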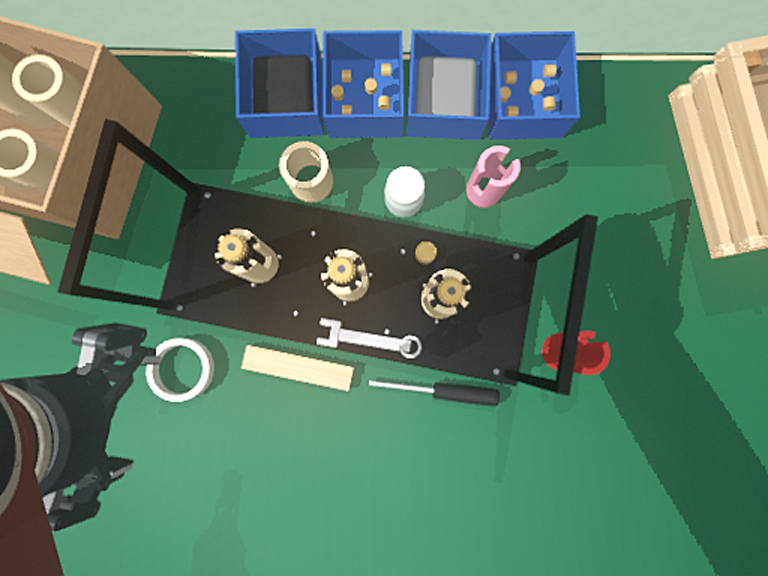

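View pics/s21.png

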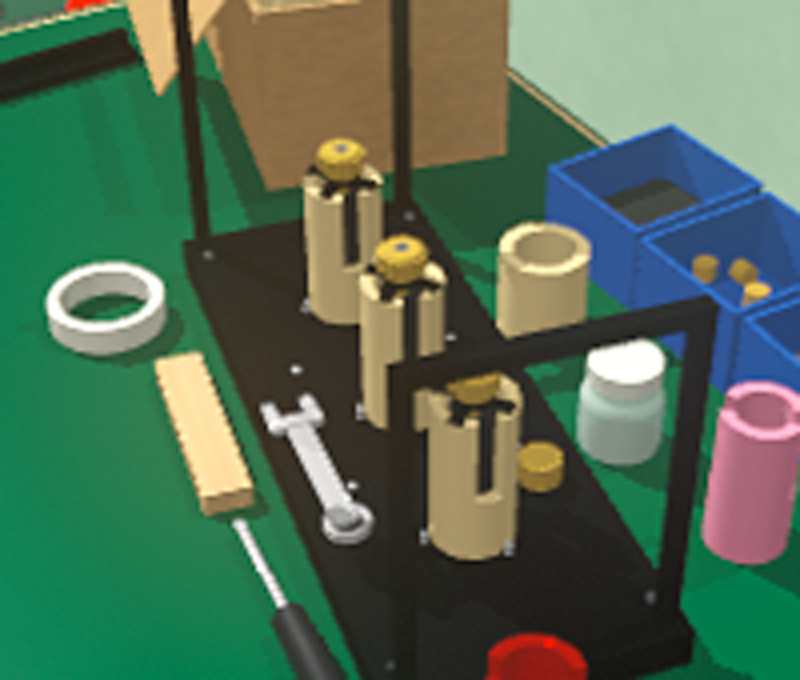

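```bash
python3 -c "
from plant import ticket; print(ticket.job_done())"
```

```text
the job is handed in; nothing more can be done
None
```

The askew shade, at station 1 (the station at the −y end of the tray), is now in line with its neighbours to within about 1–2.5° and its nut is tight again. I backed its nut off 90°, turned the shade about 71° clockwise, screwed the nut down, and handed the job in at about 21 s.

**What the last checks showed**
- **Nut:** tightening ended at the hard stop. Over the last 4.5° the wrist torque went from about 0 to 0.84 N m.
- **Alignment:** the shade's slots read 80.0–80.6° in the world frame. The tray's long axis reads 79.05°, and the neighbouring shades read 77.6° and 78.4°. These readings carry about ±1° of uncertainty.
- **Disagreement:** a cruder check against the spider arms put this shade between its two neighbours, so I did not loosen it again to correct it.
- **Everything else:** in the last top and side pictures the other two shades and the things lying about look unmoved. The robot touches nothing.

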